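# Load the spin dryer and fit its splined basket cover

## Robot

A 6-joint arm with a two-finger parallel gripper is mounted at the origin on the work surface. World frame = base frame: x ahead of the robot, y to its left, z up, the work surface at z = 0. Lengths are in m, angles in rad, forces in N, time in s.
With the tool pointing down it reaches from about 0.35 to 1 m from the base axis. Payload 7.1 kg.
Tool frame: the origin (TCP) lies midway between the tips of the shut fingers; the grasp point (between the pads) lies 19 mm behind it (robot.pinch_z is the distance from the TCP to the grasp point, in m); z points along the fingers, y is the direction in which the jaws open and shut (so a half turn about z gives the same grasp; the last joint's range is limited). The gripper opens to 85 mm and grips with 20 to 120 N. Pads are 22 mm wide; open, the fingers measure 114 mm over their backs; the gripper's body (76 mm by 85 mm) begins 54 mm behind the grasp point. The pads swing forward as they close: fully open they stand 13 mm farther back than shut.
Start: joints at [1.127, 0.423, 1.63, -0, 1.089, -0.019], TCP at [0.258, 0.569, 0.231] pointing down, gripper open.
Joint ranges: [-3, 3], [-0.9, 2.11], [0.09, 2.58], [-1.31, 4.45], [0.11, 2.69], [-2.54, 2.54]. Speed limits (rad/s): [2.39, 2.39, 3.01, 3.14, 3.14, 3.14].

## Interface

Orientations are given as a unit quaternion [x, y, z, w].
In Python, from rig import robot, snapshot, sign_off gives the robot as it stands. The module is installed in compiled form; this text tells all that it offers.
- The arm moves only by the tool carry_out, never from a script. Its argument "targets" is a list of rows, each a list of 3 entries, a list of its own where there are three numbers: the closure, from -1 (fully open) to 1 (shut), so that 0 is half open, then the shift along the tool's x, y, z in cm, then the turn about the tool's z in degrees. A call has 1 to 12 rows; each row is the pose to reach, as a shift and turn from the pose commanded when the call began, along the tool's axes at that moment; what a row does not reach only later rows make up. A row lasts 1/8 s, in which the tool goes at most 62.5 mm and 10.7 degrees, less where a joint would pass 70% of its speed; a pose out of reach is approached as far as the arm can. A call with a gripper value outside its range is refused whole. The fingers move at their own pace and stop on an object; "newtons" is the grip in N (left out, the last holds). Time passes only in rows, so rows that repeat a pose let the fingers close. It gives the time, the measured TCP pose, the force and the opening at its end, in the units of the state.
- robot.observe(): the state, without advancing time (a new reading comes with each control period).
- snapshot(name): name is "side" or "top"; returns a dict with "img" (400x640x3 uint8, red, green, blue), "vfov" (degrees; the focal length in pixels is half the picture's height over the tangent of half this angle, whatever the lens; pixels are square), "cx", "cy" (the principal point, pixels), "origin" and "attitude" of the camera in the world. Camera axes: x right, y up, looking along -z (the intrinsics and any distortion apply to the point x, -y, -z); pixel columns grow to the right and rows downward; lengths in m; the calibration is good to about 2 mm. A picture is of the moment at which its call begins. There is no depth.
- sign_off(): hands the job in, once; it reports no verdict.
The state is a dict: "clock": time; "joints": joint angles; "dq": joint speeds; "joint_torque": joint torques, N m; "tool_pos": TCP position; "ee_rot": TCP orientation; "wrist_force": force on the tool from outside, world axes, zero at the start; "torque": the same for the moment, N m; "width": finger opening in m.
Only numpy, scipy, OpenCV 4.12 (cv2) and the standard library are available. Lean on these libraries where they do the work, as an engineer would, in place of code of your own. Each camera call takes 0.05 s, during which the arm holds its last target.

## Task

Tip the four washed brackets off the tray into the basket of the spin dryer and set the empty tray back down flat on the bench. Then take the perforated basket cover by its grip, lower it over the splined spindle in the middle of the basket, turn it until the splines mesh and push it fully home against its spring; finish while still holding it pressed down there (the spring lifts it if you let go). Leave the other things on the bench where they are.

Things in the scene. Friction and masses are not known exactly. Their poses are not given: they have to be found in the camera images.
- tray_grip (a point): Aluminium tip tray, 160 g, front end (+x) open, flat on the bench left or right of the dryer, front away from the robot. A grip tab stands on the middle of its back wall: 5 thick (x), 50 wide (y), top 66 above the tray's underside. This point: mid-thickness of the tab, 46 above the underside. x to the open front, y along the tab, z up. Pinch the tab from above across its thickness.
- tray_lip (a point): Middle of the tray's open front edge, upper face of the floor: 147.5 ahead (+x) and 43 below tray_grip; axes the same. The tray is 150 long (x) x 100 wide (y), floor 3 thick, side and back walls 22 high. Brackets start to slide at a tilt of 14 to 20 degrees; 40 degrees clears the tray.
- bracket0_mid (a point): One of four equal dark grey metal L-brackets lying loose on the tray, 34 x 28 x 22 high, 30 g. Point about at its middle, 9 above its foot.
- bracket1_mid (a point): Another of the four brackets, as bracket0_mid.
- bracket2_mid (a point): Another of the four brackets, as bracket0_mid.
- bracket3_mid (a point): Another of the four brackets, as bracket0_mid.
- basket_floor (a point): Centre of the inner floor of the steel spin basket, 88 above the bench. Basket: inner radius 89, rim 72 above this point, in the open top of a round green dryer housing (radius 129, top 158 above the bench, grey switch box towards the robot). In its middle stands a pillar (radius 28 at most, 32 at its foot) with the drive spindle; brackets lie in the ring around it. All share one vertical axis.
- spline_top (a point): On the spindle's axis, level with the top of its six straight ribs (splines), 86 above basket_floor. Ribs: outer radius 18, 5.5 wide, one along this frame's +x, then every 60 degrees about z (up). A round pilot nose, radius 12 with tapered top, stands 14 above this point and centres the cover. The spindle turns together with the basket, but drags (0.3 Nm).
- seat (a point): On the spindle's axis at the foot of the ribs, 20 below spline_top: the solid seat. The cover is home when its underside is here. Axes as spline_top.
- collar (a joint): Dark steel spring collar round the foot of the ribs, radius 28, top 8 above the seat when free. Joint: 0 up and free, grows as it is pressed down (m). It pushes up with 6 N at 0 and 12 N at 0.008, where the cover meets the seat.
- cover_grip (a point): Basket cover: perforated aluminium disc, radius 82, 4 thick, 280 g, flat on the bench on the other side of the dryer. On it a hub (radius 27, top 42 above the underside) and on that a black upright bar grip, 46 long (x) x 14 thick (y), top 85 above the underside. This point: middle of the bar on the disc's axis, 66 above the underside. x along the bar, z up. Pinch the bar across its thickness.
- cover_base (a point): Centre of the cover's underside; axes as cover_grip. The hub is hollow from below, 36 deep, with six grooves for the spindle's ribs: one along x, then every 60 degrees; they mesh within about 5 degrees. The teeth between them (inner radius 13) start at the underside: unmeshed, the cover stops with its underside on top of the ribs.
Mind the look-alikes: they are no part of the job. What is shaped like the part that bears tray_grip but orange is not meant.

How it is judged:
By the outcome, as a careful person would: the job done as asked, in the order asked, and still so for the second after the job is handed in, while the arm keeps its last pose, push and grip.
It also fails if it takes over 72 s, if anything falls off the work surface, if the arm or the gripper's body presses on something with over 40 N, if the wrist force passes 120 N, or if a joint passes its speed limit or range.

## Working session

There is one attempt and no reset: what is moved stays moved. The work goes in short steps, Python scripts to look and compute and a tool call to move; the robot and the scene stay as the last step left them, time stands still between calls to the robot, and variables do not carry over. Pictures are saved under pics/ and viewed, and the job is handed in when it is done.

Besides the shell and the picture viewer there is one more tool, called after "Request:" by a JSON object that holds its "name" and its "arguments". carry_out: Moves the arm, as the interface text tells. Its arguments: {"type":"object","properties":{"targets":{"type":"array","items":{"type":"array"}},"newtons":{"type":"number"}},"required":["targets"]}

```bash
mkdir -p pics; ls; python3 - <<'E'
from rig import robot, snapshot
import cv2,json
print(robot.observe())
for n in("side","top"):
    s=snapshot(n); cv2.imwrite(f"pics/{n}0.png",s["img"][:,:,::-1])
    print({k:v for k,v in s.items() if k!="img"})
E
```

```text
pics
{'clock': 0.0, 'joints': array([ 1.12700846e+00,  4.23854617e-01,  1.63070473e+00, -2.01142501e-05,
        1.08856906e+00, -1.89556202e-02]), 'dq': array([ 4.83302438e-04, -3.51238254e-05, -3.67530844e-04, -4.58193828e-05,
       -8.03082576e-04, -1.00208006e-03]), 'joint_torque': array([-1.72144690e-03, -5.57387924e+01, -2.81747639e+01, -2.84916769e-04,
        7.58275331e-03, -8.99589821e-06]), 'tool_pos': array([0.25732625, 0.56896816, 0.23053129]), 'ee_rot': array([ 2.10817706e-01,  9.77525092e-01, -7.49454186e-04, -1.67413989e-04]), 'wrist_force': array([-0.12562415,  0.8655663 ,  0.23294113]), 'torque': array([-0.00330589, -0.01424813,  0.04857818]), 'width': 0.08553290230042566}
{'vfov': 46.01899216325187, 'cx': 309.23022935788134, 'cy': 199.23095417399523, 'origin': array([ 0.26361203, -0.73931157,  1.06874403]), 'attitude': array([ 0.32942913, -0.03295483, -0.11495346,  0.93657681])}
{'vfov': 42.06829569075052, 'cx': 321.6136099369603, 'cy': 195.93348828845484, 'origin': array([ 0.30063095, -0.00347447,  1.46275919]), 'attitude': array([ 0.02744379, -0.03109725, -0.70235736,  0.71061518])}
```

View pics/side0.png

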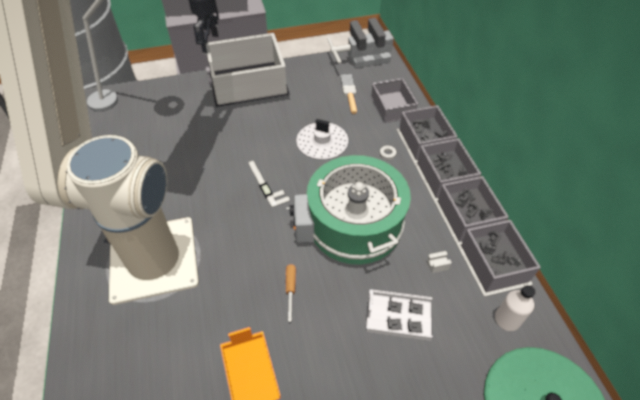

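View pics/top0.png

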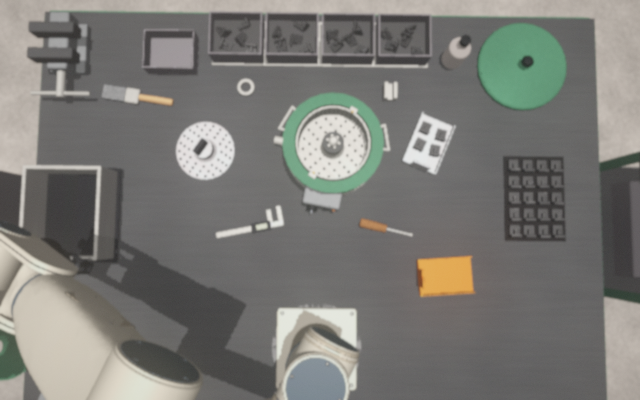

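```bash
cat > h.py <<'E'
import numpy as np, cv2
from scipy.spatial.transform import Rotation as R
from scipy.optimize import least_squares
CAM={"side":(46.01899216325187,309.23022935788134,199.23095417399523,[0.26361203,-0.73931157,1.06874403],[0.32942913,-0.03295483,-0.11495346,0.93657681]),
"top":(42.06829569075052,321.6136099369603,195.93348828845484,[0.30063095,-0.00347447,1.46275919],[0.02744379,-0.03109725,-0.70235736,0.71061518])}
def proj(c,p):
    v,cx,cy,o,q=CAM[c]; f=200/np.tan(np.radians(v/2))
    d=R.from_quat(q).inv().apply(np.atleast_2d(p)-o)
    return np.c_[cx+f*d[:,0]/-d[:,2],cy-f*d[:,1]/-d[:,2]]
def ray(c,uv):
    v,cx,cy,o,q=CAM[c]; f=200/np.tan(np.radians(v/2))
    d=R.from_quat(q).apply([(uv[0]-cx)/f,-(uv[1]-cy)/f,-1]); return np.array(o),d
def onz(c,uv,z):
    o,d=ray(c,uv); return o+d*(z-o[2])/d[2]
def crop(c,name,x0,y0,w,h,s,pts=None,img=None):
    from rig import snapshot
    if img is None: img=snapshot(c)["img"][:,:,::-1]
    im=cv2.resize(img[y0:y0+h,x0:x0+w],None,fx=s,fy=s,interpolation=cv2.INTER_CUBIC)
    for u in ([] if pts is None else pts):
        cv2.drawMarker(im,(int((u[0]-x0+.5)*s),int((u[1]-y0+.5)*s)),(0,0,255),cv2.MARKER_CROSS,8,1)
    cv2.imwrite(f"pics/{name}.png",im)
E
python3 - <<'E'
from h import *
print(proj("top",[0,0,0]),proj("side",[0,0,0]))
for z in (0,):
  print("tray", onz("top",(430,142),.003),onz("side",(400,314),.003))
  print("nose", onz("top",(333,142),.188),onz("side",(358,188),.188))
  print("bar", onz("top",(203,146),.085),onz("side",(322,126),.085))
import cv2
t=cv2.imread("pics/top0.png");s=cv2.imread("pics/side0.png")
crop("top","c1",395,105,70,75,8,img=t)
crop("side","c2",355,280,90,65,8,img=s)
crop("top","c3",165,115,80,70,8,img=t)
crop("side","c4",285,110,80,55,8,img=s)
crop("top","c5",272,85,125,130,4,img=t)
crop("side","c6",285,150,135,115,4,img=s)
E
```

```text
[[316.10504645 348.56310461]] [[152.21878791 259.31345036]]
tray [ 0.57943209 -0.3168267   0.003     ] [ 0.57968761 -0.30713004  0.003     ]
nose [ 0.54108251 -0.03617114  0.188     ] [ 0.54215706 -0.04720321  0.188     ]
bar [0.54532177 0.30899471 0.085     ] [0.54248878 0.29717318 0.085     ]
```

```bash
python3 - <<'E'
import cv2,numpy as np
def m(a,b,n):
    A=cv2.imread(f"pics/{a}.png");B=cv2.imread(f"pics/{b}.png");h=min(A.shape[0],B.shape[0])
    print(A.shape,B.shape)
E
```

```text
(no output)
```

View pics/c1.png

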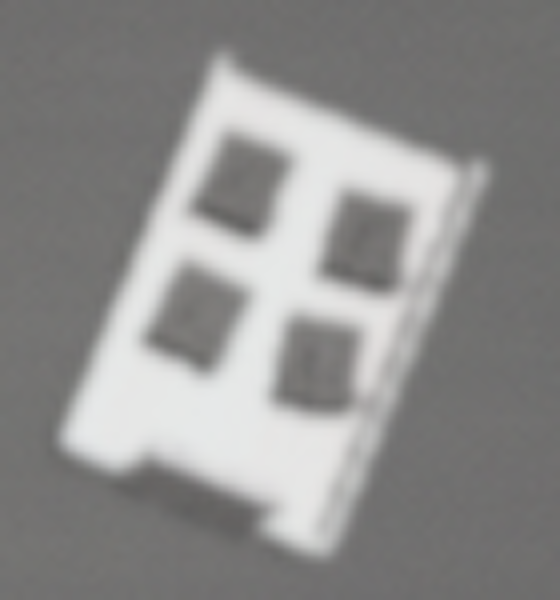

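View pics/c2.png

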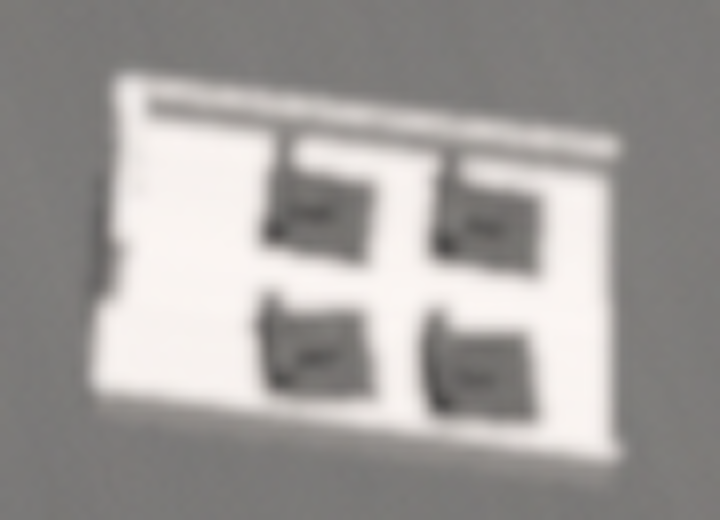

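View pics/c3.png

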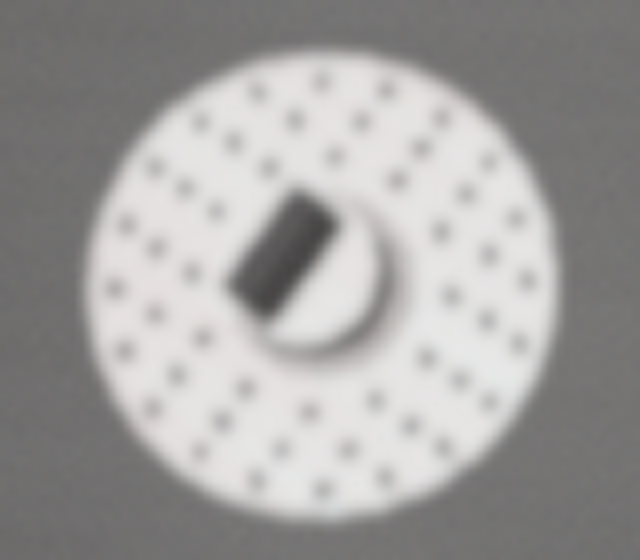

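View pics/c4.png

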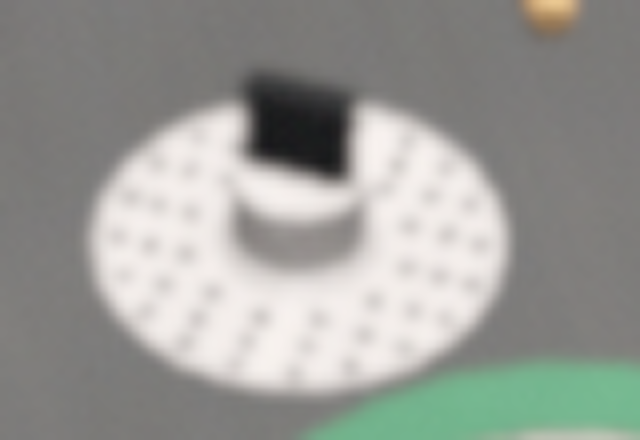

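View pics/c5.png

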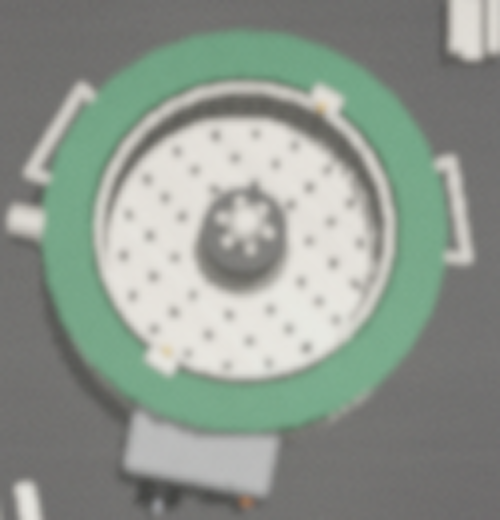

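View pics/c6.png

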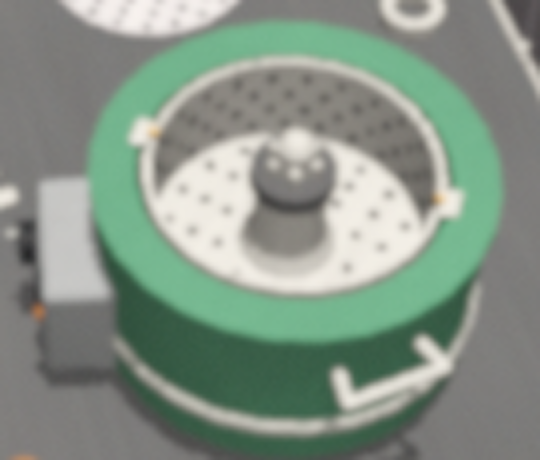

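```bash
cat > fit.py <<'E'
from h import *
def circ(c,x,y,z,r,n=200):
    a=np.linspace(0,2*np.pi,n,endpoint=False)
    return proj(c,np.c_[x+r*np.cos(a),y+r*np.sin(a),0*a+z])
def edgefit(c,mask,z,r,x0,free_r=False,sel=None):
    cs,_=cv2.findContours(mask.astype(np.uint8),cv2.RETR_EXTERNAL,cv2.CHAIN_APPROX_NONE)
    k=max(cs,key=cv2.contourArea)[:,0].astype(float)
    if sel is not None: k=k[sel(k)]
    from scipy.spatial import cKDTree
    def res(p):
        q=circ(c,p[0],p[1],z,p[2] if free_r else r,720); d,i=cKDTree(q).query(k)
        # signed
        ctr=q.mean(0); s=np.sign(np.linalg.norm(k-ctr,axis=1)-np.linalg.norm(q[i]-ctr,axis=1)); return d*s
    s=least_squares(res,x0+([r] if free_r else []),loss='soft_l1'); return s.x,np.sqrt(np.mean(s.fun**2)),len(k),k
if __name__=="__main__":
    t=cv2.imread("pics/top0.png");s=cv2.imread("pics/side0.png")
    for c,im,(x0,y0,x1,y1) in (("top",t,(170,117,240,185)),("side",s,(290,113,352,160))):
        g=im.astype(int).min(2); m=np.zeros(g.shape,bool); m[y0:y1,x0:x1]=g[y0:y1,x0:x1]>165
        sel=None if c=="top" else (lambda k:(k[:,1]>128))
        print(c,"cover",edgefit(c,m,.003,.0825,[.54,.3],True,sel)[:3])
    for c,im in (("top",t),("side",s)):
        hsv=cv2.cvtColor(im,cv2.COLOR_BGR2HSV)
        m=(hsv[...,0]>60)&(hsv[...,0]<90)&(hsv[...,1]>60)&(hsv[...,2]>110)
        m2=np.zeros_like(m); 
        if c=="top": m2[85:200,275:390]=m[85:200,275:390]
        else: m2[150:250,300:415]=m[150:250,300:415]
        x,r,n,k=edgefit(c,m2,.158,.129,[.54,-.04],True); print(c,"dryer",x,r,n)
        # inner hole
        cs,h=cv2.findContours(m2.astype(np.uint8),cv2.RETR_CCOMP,cv2.CHAIN_APPROX_NONE)
        hs=[q for q,hh in zip(cs,h[0]) if hh[3]>=0]; q=max(hs,key=cv2.contourArea)
        mm=np.zeros(m2.shape,np.uint8); cv2.drawContours(mm,[q],-1,1,-1)
        print(c,"hole",edgefit(c,mm,.158,.095,[.54,-.04],True)[:3])
E
python3 fit.py
```

```text
top cover (array([0.54806207, 0.32196989, 0.08220511]), np.float64(0.289645343851666), 165)
side cover (array([0.54820521, 0.31859638, 0.08079371]), np.float64(3.3823710914458487), 108)
top dryer [ 0.54679407 -0.03604599  0.12610544] 0.4266229085327526 281
top hole (array([ 0.54637702, -0.03628901,  0.10074087]), np.float64(1.099224651879872), 229)
side dryer [ 0.54658809 -0.038938    0.12823153] 0.4274543342650282 261
side hole (array([ 0.54766587, -0.03582014,  0.10124089]), np.float64(0.9645200746122539), 210)
```

```bash
cat > tray.py <<'E'
from h import *
# frame: origin tray underside below tray_grip; x fwd; half width .05
def T(p,P):
    c,s=np.cos(p[2]),np.sin(p[2]); P=np.atleast_2d(P)
    return np.c_[p[0]+c*P[:,0]-s*P[:,1],p[1]+s*P[:,0]+c*P[:,1],P[:,2]]
F=.1475;B=-.0025;W=.05
def px(x,y,ox,oy): return (x/8+ox-.5,y/8+oy-.5)
obs=[("top",(B,W,0),px(62,440,395,105)),("top",(B,-W,.0),px(330,560,395,105)),
("top",(F,-W,.022),px(488,165,395,105)),("top",(F,W,.022),px(222,58,395,105)),
("side",(F,-W,.022),px(622,455,355,280)),("side",(B,-W,.022),px(93,388,355,280)),("side",(F,W,.022),px(620,140,355,280)),("side",(B,W,.022),px(118,75,355,280))]
def res(p): return np.concatenate([(proj(c,T(p,P))[0]-u) for c,P,u in obs])
s=least_squares(res,[.51,-.29,-.4]); print(s.x[:2],np.degrees(s.x[2])); print(s.fun.reshape(-1,2).round(1))
for cam in("top","side"):
    o=[q for q in obs if q[0]==cam]; s2=least_squares(lambda p:np.concatenate([(proj(c,T(p,P))[0]-u) for c,P,u in o]),s.x); print(cam,s2.x[:2],np.degrees(s2.x[2]),s2.fun.round(1))
p=s.x
pts=[(x,y,z) for x in (F,B) for y in (W,-W) for z in (0,.022)]+[(0,.025,.066),(0,-.025,.066),(0,.025,.022),(0,-.025,.022)]
crop("top","t1",395,105,70,75,8,proj("top",T(p,pts)),cv2.imread("pics/top0.png"))
crop("side","t2",345,270,100,75,8,proj("side",T(p,pts)),cv2.imread("pics/side0.png"))
# nose & bar
a=px(240*2,222*2,272,85)
print(onz("top",(272+245/4-.5,85+217/4-.5),.186),onz("side",(285+297/4-.5,150+140/4-.5),.186))
E
python3 tray.py; python3 -c "
import cv2,numpy as np
a=cv2.imread('pics/t1.png');b=cv2.imread('pics/t2.png');h=600
c=np.hstack([a,b[:600]]);c=cv2.resize(c,(800,int(c.shape[0]*800/c.shape[1])));cv2.imwrite('pics/t12.png',c)"
```

```text
[ 0.50801351 -0.28366786] -21.963732826770986
[[-0.7  1.5]
 [-1.5 -0. ]
 [ 0.1 -0.5]
 [ 0.4 -0.6]
 [-0.   0.2]
 [ 0.8  0. ]
 [-0.5  0.3]
 [ 0.4  0.9]]
top [ 0.5081793  -0.28522373] -21.623691051811903 [-0.1  1.5 -0.9 -0.2  0.4 -0.7  0.6 -0.6]
side [ 0.5080285  -0.28251993] -22.222784898655465 [-0.3 -0.   0.5 -0.5 -0.6  0.2  0.3  0.5]
[ 0.54963036 -0.03552194  0.186     ] [ 0.54793634 -0.03535964  0.186     ]
```

View pics/t12.png

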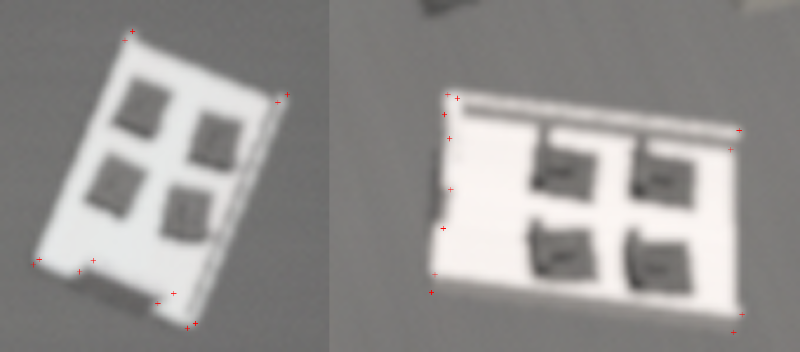

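```bash
sed -i 's/("top",(B,W,0)/("top",(B,W,.022)/; s/("top",(B,-W,.0)/("top",(B,-W,.022)/' tray.py
sed -i 's/,(0,.025,.022),(0,-.025,.022)\]/,(-.0025,.025,.0),(-.0025,-.025,.0)]/' tray.py
python3 tray.py; python3 -c "
import cv2,numpy as np
a=cv2.imread('pics/t1.png');b=cv2.imread('pics/t2.png');h=600
cv2.imwrite('pics/t13.png',np.hstack([a[280:600,0:400],b[150:470,0:300]]))"
```

```text
[ 0.50758023 -0.28243889] -22.28431962430717
[[ 0.2  0.4]
 [-0.2 -0.8]
 [-0.1 -0.1]
 [ 0.3 -0.4]
 [-0.5  0.1]
 [ 0.3 -0.4]
 [-0.7  0.2]
 [ 0.2  0.5]]
top [ 0.50697112 -0.28223878] -22.36351966716246 [ 0.1  0.6 -0.3 -0.5 -0.1  0.2  0.3 -0.2]
side [ 0.5080285  -0.28251993] -22.2227838853154 [-0.3 -0.   0.5 -0.5 -0.6  0.2  0.3  0.5]
[ 0.54963036 -0.03552194  0.186     ] [ 0.54793634 -0.03535964  0.186     ]
```

View pics/t13.png

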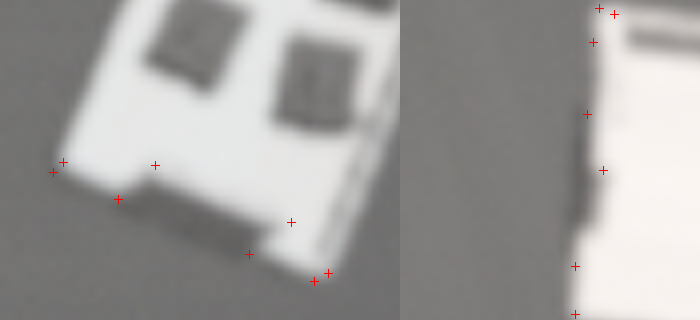

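```bash
cat > go.py <<'E'
import sys
from h import *
from rig import robot
def st():
    o=robot.observe(); r=R.from_quat(o["ee_rot"]).as_matrix()
    return o,r
def show():
    o,r=st()
    print("t",round(o["clock"],2),"tcp",o["tool_pos"].round(4),"yaw_y",np.degrees(np.arctan2(r[1,1],r[0,1])).round(2),"tilt",np.degrees(np.arccos(-r[2,2])).round(2),"F",o["wrist_force"].round(2),"M",o["torque"].round(3),"w",round(o["width"],4),"q",o["joints"].round(2))
def to(p,yaw_y=None):
    """shift in cm in tool axes & turn deg for TCP target p, tool y axis azimuth yaw_y (mod 180)"""
    o,r=st(); d=r.T@(np.array(p)-o["tool_pos"])*100
    t=None
    if yaw_y is not None:
        cur=np.degrees(np.arctan2(r[1,1],r[0,1])); e=(yaw_y-cur+90)%180-90
        t=-e  # tool z down
    print("shift",d.round(2),"turn",None if t is None else round(t,2),"or",None if t is None else round(t-np.sign(t)*180,2))
if __name__=="__main__":
    show(); a=list(map(float,sys.argv[1:]))
    if a: to(a[:3],a[3] if len(a)>3 else None)
E
python3 go.py .5075 -.2824 .12 67.7; python3 -c "from rig import robot;print(robot.pinch_z)"
```

```text
t 0.1 tcp [0.2573 0.569  0.2306] yaw_y 65.66 tilt 0.08 F [ 0.09 -0.32  0.35] M [-0.004  0.03   0.016] w 0.0853 q [ 1.13  0.42  1.63 -0.    1.09 -0.02]
shift [-57.88 -67.25  11.16] turn -2.04 or 177.96
0.0187
```

Request:
{"name": "carry_out", "arguments": {"targets": [[-1, [-14.5, -17, -5], 45], [-1, [-14.5, -17, -5], 45], [-1, [-14.5, -17, -5], 45], [-1, [-29, -34, -5], 89], [-1, [-29, -34, -5], 89], [-1, [-29, -34, -5], 89], [-1, [-29, -34, -5], 89], [-1, [-29, -34, -5], 89], [-1, [-29, -34, -5], 89], [-1, [-29, -34, -5], 89]]}}

```text
clock: 1.35
tool_pos: [0.3815, 0.1398, 0.2812]
ee_rot: [0.836, 0.549, -0.0, -0.0]
wrist_force: [0.1, -0.6, -0.5]
width: 0.0853
```

```bash
python3 go.py .5075 -.2824 .12 67.7
```

```text
t 1.35 tcp [0.3815 0.1398 0.2812] yaw_y -23.35 tilt 0.02 F [ 0.14 -0.6  -0.46] M [-0.025  0.006 -0.012] w 0.0853 q [0.32 0.02 2.03 0.   1.09 0.73]
shift [-33.76  28.3   16.12] turn 88.95 or -91.05
```

Request:
{"name": "carry_out", "arguments": {"targets": [[-1, [-33.8, 28.3, 0], 89], [-1, [-33.8, 28.3, 0], 89], [-1, [-33.8, 28.3, 0], 89], [-1, [-33.8, 28.3, 0], 89], [-1, [-33.8, 28.3, 0], 89], [-1, [-33.8, 28.3, 0], 89], [-1, [-33.8, 28.3, 0], 89], [-1, [-33.8, 28.3, 0], 89], [-1, [-33.8, 28.3, 16], 89], [-1, [-33.8, 28.3, 16], 89], [-1, [-33.8, 28.3, 16], 89], [-1, [-33.8, 28.3, 16], 89]]}}

```text
clock: 2.85
tool_pos: [0.5058, -0.2807, 0.1184]
ee_rot: [0.981, -0.193, -0.003, -0.001]
wrist_force: [-0.6, 0.4, -0.2]
width: 0.0858
```

```bash
python3 - <<'E'
from go import *
to([.5075,-.2824,.12],67.7);show()
to([.5075,-.2824,.027],67.7)
crop("side","a1",330,200,130,140,4)
crop("top","a2",380,90,110,110,5)
E
python3 -c "
import cv2,numpy as np
a=cv2.imread('pics/a1.png');b=cv2.imread('pics/a2.png')
c=np.hstack([cv2.resize(a,None,fx=.75,fy=.75),cv2.resize(b,(400,420))]);print(c.shape);cv2.imwrite('pics/a12.png',c)"
```

```text
shift [ 0.22  0.09 -0.16] turn 0.07 or -179.93
t 2.85 tcp [ 0.5058 -0.2807  0.1184] yaw_y -112.23 tilt 0.38 F [-0.6   0.37 -0.15] M [0.012 0.02  0.036] w 0.0858 q [-0.53  0.51  1.8  -0.    0.84  1.43]
shift [0.28 0.1  9.14] turn 0.07 or -179.93
(420, 790, 3)
```

View pics/a12.png

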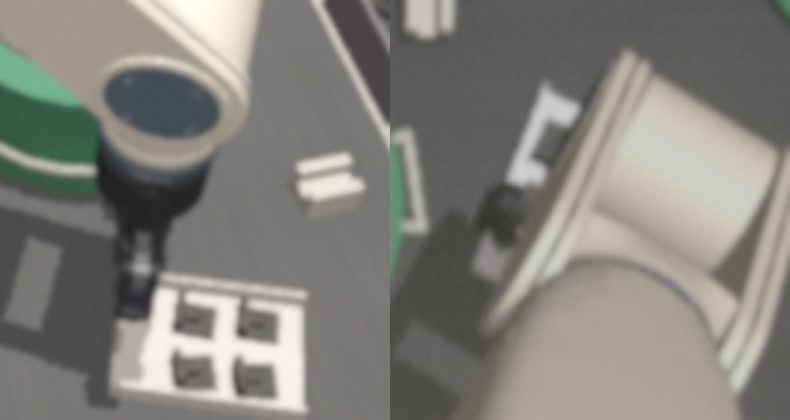

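Request:
{"name": "carry_out", "arguments": {"targets": [[-1, [0, 0, 0], 0], [-1, [0, 0, 4], 0], [-1, [0, 0, 8], 0], [-1, [0, 0, 9.3], 0], [-1, [0, 0, 9.3], 0], [-1, [0, 0, 9.3], 0]], "newtons": 20}}

```text
clock: 3.7
tool_pos: [0.5088, -0.283, 0.03]
ee_rot: [0.981, -0.194, 0.001, 0.0]
wrist_force: [0.4, -0.3, 0.6]
width: 0.0853
```

```bash
python3 - <<'E'
from go import *
show();to([.5075,-.2824,.027],67.7)
crop("side","b1",340,220,100,120,6)
E
```

```text
t 3.7 tcp [ 0.5088 -0.283   0.03  ] yaw_y -112.33 tilt 0.16 F [ 0.38 -0.33  0.58] M [ 0.028 -0.023  0.033] w 0.0853 q [-0.53  0.65  1.82 -0.    0.66  1.43]
shift [-0.14 -0.01  0.3 ] turn -0.03 or 179.97
```

View pics/b1.png

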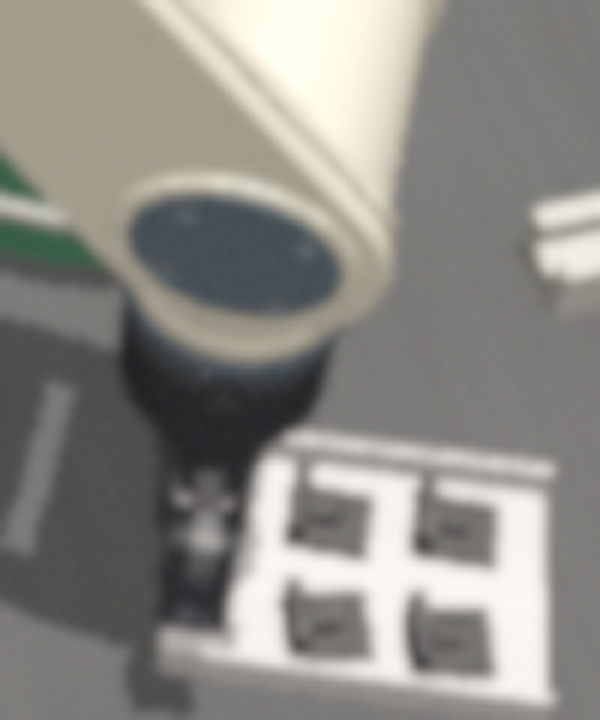

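Request:
{"name": "carry_out", "arguments": {"targets": [[1, [-0.1, 0, 0.2], 0], [1, [-0.1, 0, 0.2], 0], [1, [-0.1, 0, 0.2], 0], [1, [-0.1, 0, 0.2], 0], [1, [-0.1, 0, 0.2], 0], [1, [-0.1, 0, 0.2], 0]], "newtons": 20}}

```text
clock: 4.5
tool_pos: [0.5067, -0.282, 0.0268]
ee_rot: [0.981, -0.194, 0.0, 0.0]
wrist_force: [-2.2, -0.4, 5.6]
width: 0.0496
```

```bash
python3 go.py
```

```text
t 4.5 tcp [ 0.5067 -0.282   0.0268] yaw_y -112.34 tilt 0.01 F [-2.19 -0.44  5.64] M [ 0.026  0.294 -0.02 ] w 0.0496 q [-0.53  0.66  1.83 -0.    0.66  1.43]
```

Request:
{"name": "carry_out", "arguments": {"targets": [[1, [0, 0, -0.5], 0], [1, [0, 0, -1], 0], [1, [0, 0, -1.5], 0], [1, [0, 0, -2], 0], [1, [0, 0, -2], 0], [1, [0, 0, -2], 0]], "newtons": 20}}

```text
clock: 5.25
tool_pos: [0.5066, -0.2819, 0.0463]
ee_rot: [0.981, -0.194, -0.0, -0.0]
wrist_force: [0.7, 0.5, -3.3]
width: 0.0497
```

```bash
python3 - <<'E'
from go import *
show()
crop("side","b2",340,220,100,120,6)
E
```

```text
t 5.25 tcp [ 0.5066 -0.2819  0.0463] yaw_y -112.34 tilt 0.01 F [ 0.66  0.46 -3.33] M [0.016 0.194 0.005] w 0.0497 q [-0.53  0.62  1.82  0.    0.69  1.43]
```

View pics/b2.png

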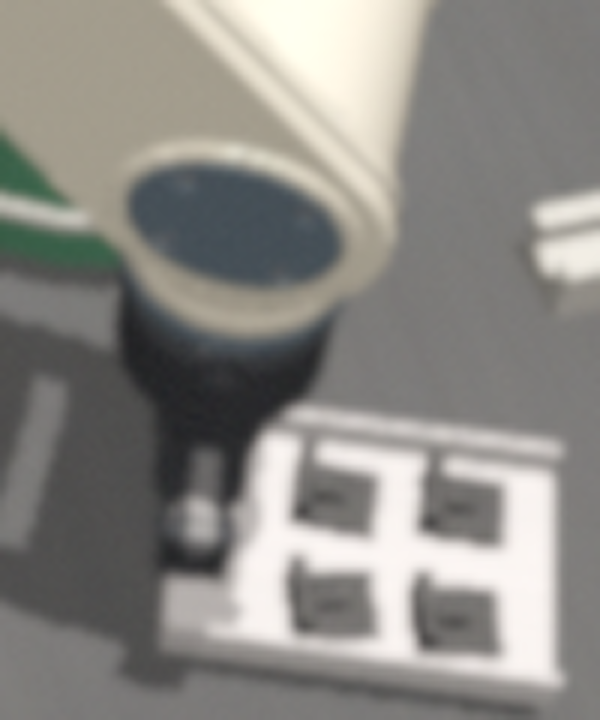

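Request:
{"name": "carry_out", "arguments": {"targets": [[0.3, [0, 0, 1], 0], [0.1, [0, 0, 1], 0], [0.0, [0, 0, 1], 0], [0.0, [0, 0, 1], 0]], "newtons": 20}}

```text
clock: 5.8
tool_pos: [0.5067, -0.282, 0.0363]
ee_rot: [0.981, -0.194, 0.0, 0.0]
wrist_force: [0.6, 0.4, -3.4]
width: 0.0496
```

```bash
python3 go.py
```

```text
t 5.8 tcp [ 0.5067 -0.282   0.0363] yaw_y -112.34 tilt 0.0 F [ 0.56  0.4  -3.42] M [ 0.035  0.218 -0.049] w 0.0496 q [-0.53  0.64  1.82 -0.    0.68  1.43]
```

Request:
{"name": "carry_out", "arguments": {"targets": [[-0.05, [0, 0, 0], 0], [-0.05, [0, 0, 0], 0], [-0.05, [0, 0, 0], 0]], "newtons": 20}}

```text
clock: 6.18
tool_pos: [0.5067, -0.2819, 0.0364]
ee_rot: [0.981, -0.194, 0.0, 0.0]
wrist_force: [0.1, -0.3, -2.3]
width: 0.0498
```

```bash
python3 go.py
```

```text
t 6.17 tcp [ 0.5067 -0.2819  0.0364] yaw_y -112.34 tilt 0.01 F [ 0.14 -0.28 -2.29] M [ 0.011  0.164 -0.026] w 0.0498 q [-0.53  0.64  1.82  0.    0.68  1.43]
```

Request:
{"name": "carry_out", "arguments": {"targets": [[-0.1, [0, 0, 0], 0], [-0.1, [0, 0, 0], 0], [-0.1, [0, 0, 0], 0]], "newtons": 20}}

```text
clock: 6.55
tool_pos: [0.5067, -0.2819, 0.0363]
ee_rot: [0.981, -0.194, -0.0, -0.0]
wrist_force: [1.1, -0.0, -3.3]
width: 0.0494
```

```bash
python3 go.py
```

```text
t 6.55 tcp [ 0.5067 -0.2819  0.0363] yaw_y -112.34 tilt 0.0 F [ 1.06 -0.02 -3.31] M [0.045 0.159 0.026] w 0.0494 q [-0.53  0.64  1.82  0.    0.68  1.43]
```

Request:
{"name": "carry_out", "arguments": {"targets": [[-0.13, [0, 0, 0], 0], [-0.13, [0, 0, 0], 0], [-0.13, [0, 0, 0], 0]], "newtons": 20}}

```text
clock: 6.92
tool_pos: [0.5067, -0.2819, 0.0363]
ee_rot: [0.981, -0.194, -0.0, -0.0]
wrist_force: [-0.6, -1.1, -3.7]
width: 0.0496
```

```bash
python3 go.py
```

```text
t 6.92 tcp [ 0.5067 -0.2819  0.0363] yaw_y -112.34 tilt 0.0 F [-0.56 -1.14 -3.68] M [0.069 0.183 0.036] w 0.0496 q [-0.53  0.64  1.82  0.    0.68  1.43]
```

Request:
{"name": "carry_out", "arguments": {"targets": [[-0.15, [0, 0, 0], 0], [-0.15, [0, 0, 0], 0], [-0.15, [0, 0, 0], 0]], "newtons": 20}}

```text
clock: 7.3
tool_pos: [0.5067, -0.2819, 0.0363]
ee_rot: [0.981, -0.194, 0.0, -0.0]
wrist_force: [0.4, -1.0, -3.2]
width: 0.0497
```

```bash
python3 go.py
```

```text
t 7.3 tcp [ 0.5067 -0.2819  0.0363] yaw_y -112.34 tilt 0.0 F [ 0.36 -0.95 -3.15] M [ 0.078  0.161 -0.079] w 0.0497 q [-0.53  0.64  1.82  0.    0.68  1.43]
```

Request:
{"name": "carry_out", "arguments": {"targets": [[-0.17, [0, 0, 0], 0], [-0.17, [0, 0, 0], 0], [-0.17, [0, 0, 0], 0]], "newtons": 20}}

```text
clock: 7.68
tool_pos: [0.5068, -0.282, 0.0365]
ee_rot: [0.981, -0.194, 0.0, 0.0]
wrist_force: [-0.1, 0.9, -1.6]
width: 0.05
```

```bash
python3 go.py
```

```text
t 7.67 tcp [ 0.5068 -0.282   0.0365] yaw_y -112.34 tilt 0.03 F [-0.15  0.87 -1.61] M [-0.031 -0.01  -0.003] w 0.05 q [-0.53  0.64  1.82 -0.    0.68  1.43]
```

```bash
python3 - <<'E'
from go import *
crop("side","b3",340,220,100,120,6)
E
```

```text
(no output)
```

View pics/b3.png

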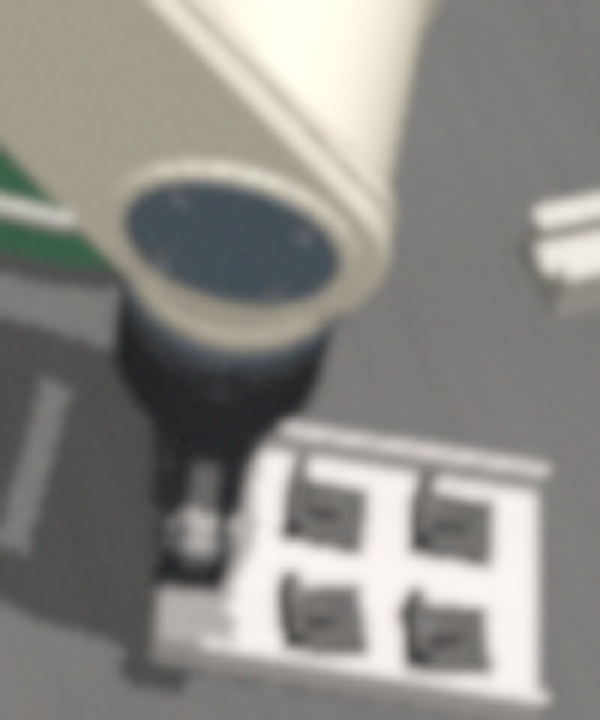

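Request:
{"name": "carry_out", "arguments": {"targets": [[-0.17, [0, 0, 0.6], 0], [-0.17, [0, 0, 0.98], 0], [-0.17, [0, 0, 0.98], 0], [1, [0, 0, 0.98], 0], [1, [0, 0, 0.98], 0], [1, [0, 0, 0.98], 0], [1, [0, 0, -4], 0], [1, [0, 0, -8], 0], [1, [0, 0, -12], 0], [1, [0, 0, -17], 0], [1, [0, 0, -21], 0], [1, [0, 0, -21], 0]], "newtons": 60}}

```text
clock: 9.22
tool_pos: [0.5081, -0.2827, 0.2496]
ee_rot: [0.981, -0.194, 0.003, 0.001]
wrist_force: [-0.6, 0.6, -3.9]
width: 0.0488
```

```bash
python3 - <<'E'
from go import *
show();to([.548,-.228,.24],0)
crop("side","b4",280,120,180,180,3)
E
```

```text
t 9.22 tcp [ 0.5081 -0.2827  0.2496] yaw_y -112.34 tilt 0.35 F [-0.64  0.61 -3.92] M [0.069 0.2   0.019] w 0.0488 q [-0.53  0.34  1.72 -0.    1.08  1.43]
shift [ 1.61 -6.58  0.96] turn 67.66 or -112.34
```

View pics/b4.png

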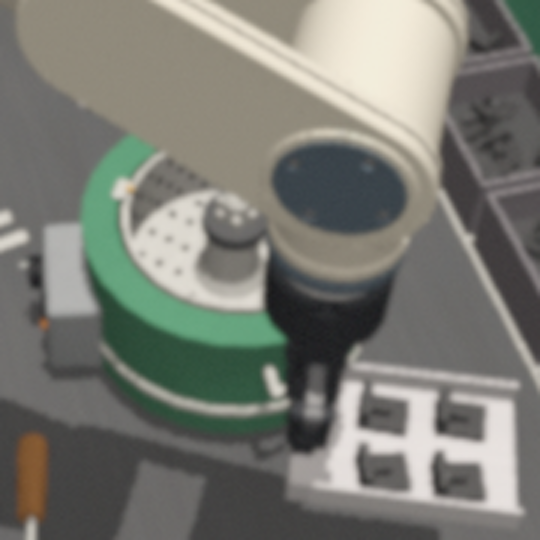

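Request:
{"name": "carry_out", "arguments": {"targets": [[1, [0.1, -0.3, 0], -5], [1, [0.3, -1, 0], -13], [1, [0.5, -2, 0], -22], [1, [0.7, -3, 0], -32], [1, [0.9, -4, 0], -42], [1, [1.1, -5, 0], -52], [1, [1.3, -6, 0], -62], [1, [1.5, -6.5, 0], -72], [1, [1.6, -6.6, 0.2], -82], [1, [1.6, -6.6, 0.4], -92], [1, [1.6, -6.6, 0.7], -102], [1, [1.6, -6.6, 1], -109]], "newtons": 60}}

```text
clock: 10.78
tool_pos: [0.5451, -0.2264, 0.2335]
ee_rot: [0.726, 0.688, -0.001, -0.002]
wrist_force: [0.3, -0.5, -2.4]
width: 0.0486
```

Request:
{"name": "carry_out", "arguments": {"targets": [[1, [0, 0, 0], -3], [1, [0, 0, 0], -3.3], [1, [0, 0, 0], -3.3]]}}

```text
clock: 11.15
tool_pos: [0.5459, -0.2267, 0.235]
ee_rot: [0.708, 0.707, -0.0, -0.001]
wrist_force: [-0.1, -0.4, -2.6]
width: 0.0489
```

```bash
python3 - <<'E'
from go import *
show();to([.548,-.218,.195],0)
crop("side","b5",260,110,180,180,3)
crop("top","b6",270,70,160,180,3)
import cv2,numpy as np
cv2.imwrite("pics/b56.png",np.hstack([cv2.imread("pics/b5.png"),cv2.imread("pics/b6.png")])[:, :800])
E
```

```text
t 11.15 tcp [ 0.5459 -0.2267  0.235 ] yaw_y -0.09 tilt 0.12 F [-0.06 -0.44 -2.58] M [-0.13   0.027  0.021] w 0.0489 q [-0.41  0.37  1.7  -0.    1.07 -0.41]
shift [0.87 0.21 4.  ] turn -0.09 or 179.91
```

View pics/b56.png

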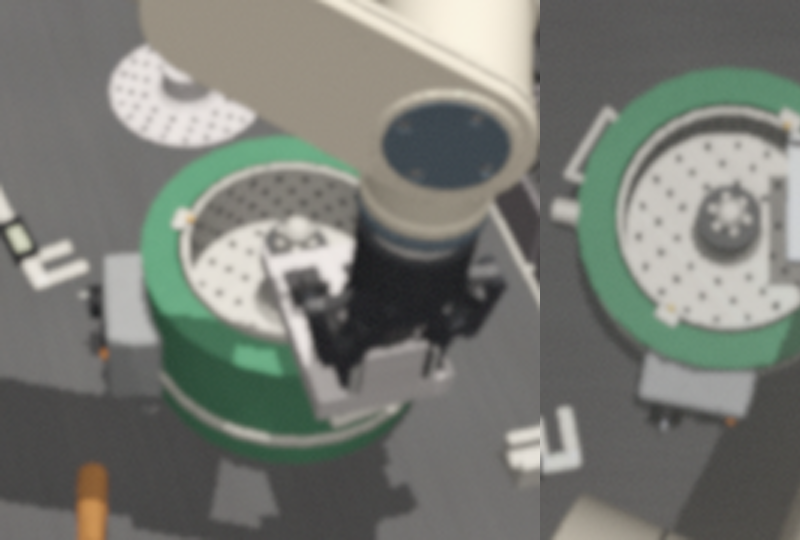

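Request:
{"name": "carry_out", "arguments": {"targets": [[1, [0.5, 0.2, 1.5], 0], [1, [0.9, 0.2, 3], 0], [1, [0.9, 0.2, 3.8], 0], [1, [0.9, 0.2, 3.8], 0], [1, [0.9, 0.2, 3.8], 0]], "newtons": 60}}

```text
clock: 11.88
tool_pos: [0.5488, -0.2182, 0.1985]
ee_rot: [0.707, 0.707, 0.0, 0.0]
wrist_force: [-0.7, 0.5, -3.6]
width: 0.0488
```

```bash
python3 - <<'E'
from go import *
show()
crop("side","b7",310,150,130,130,6)
E
```

```text
t 11.88 tcp [ 0.5488 -0.2182  0.1985] yaw_y -0.04 tilt 0.03 F [-0.73  0.46 -3.58] M [-0.201 -0.019 -0.026] w 0.0488 q [-0.4   0.41  1.73 -0.    1.   -0.4 ]
```

View pics/b7.png

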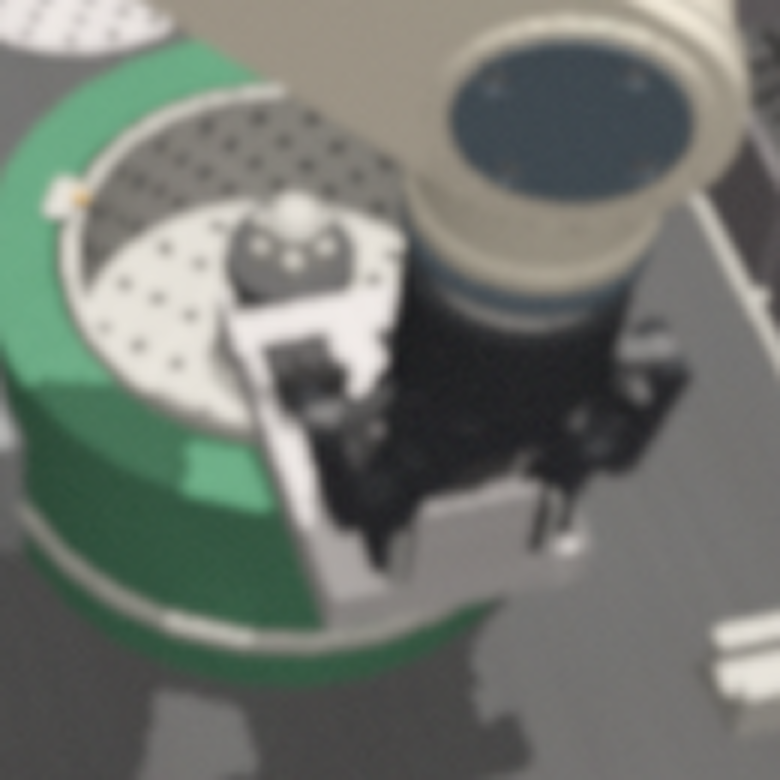

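Request:
{"name": "carry_out", "arguments": {"targets": [[1, [0, 0, 0.7], 0], [1, [0, 0, 0.7], 0], [0, [0, 0, 0.7], 0], [-0.1, [0, 0, 0.7], 0], [-0.17, [0, 0, 0.7], 0], [-0.17, [0, 0, 0.7], 0], [-0.17, [0, 0, 0.7], 0]], "newtons": 20}}

```text
clock: 12.8
tool_pos: [0.5487, -0.218, 0.1915]
ee_rot: [0.707, 0.707, 0.0, 0.0]
wrist_force: [-0.4, -0.3, -1.6]
width: 0.0499
```

```bash
python3 go.py
```

```text
t 12.8 tcp [ 0.5487 -0.218   0.1915] yaw_y -0.04 tilt 0.02 F [-0.44 -0.29 -1.61] M [-0.012 -0.039  0.023] w 0.0499 q [-0.4   0.42  1.74  0.    0.98 -0.4 ]
```

Request:
{"name": "carry_out", "arguments": {"targets": [[-0.17, [0.2, 0, -0.4], 0], [-0.17, [0.4, 0, -0.8], 0], [-0.17, [0.6, 0, -1.2], 0], [-0.17, [0.6, 0, -1.2], 0]], "newtons": 20}}

```text
clock: 13.3
tool_pos: [0.5487, -0.2118, 0.2038]
ee_rot: [0.707, 0.707, 0.0, 0.0]
wrist_force: [-0.8, -0.4, -1.3]
width: 0.0499
```

```bash
python3 - <<'E'
from go import *
show()
crop("side","b8",310,150,130,130,6)
E
```

```text
t 13.3 tcp [ 0.5487 -0.2118  0.2038] yaw_y -0.02 tilt 0.03 F [-0.85 -0.4  -1.26] M [ 0.079 -0.086 -0.001] w 0.0499 q [-0.39  0.4   1.74  0.    1.   -0.39]
```

View pics/b8.png

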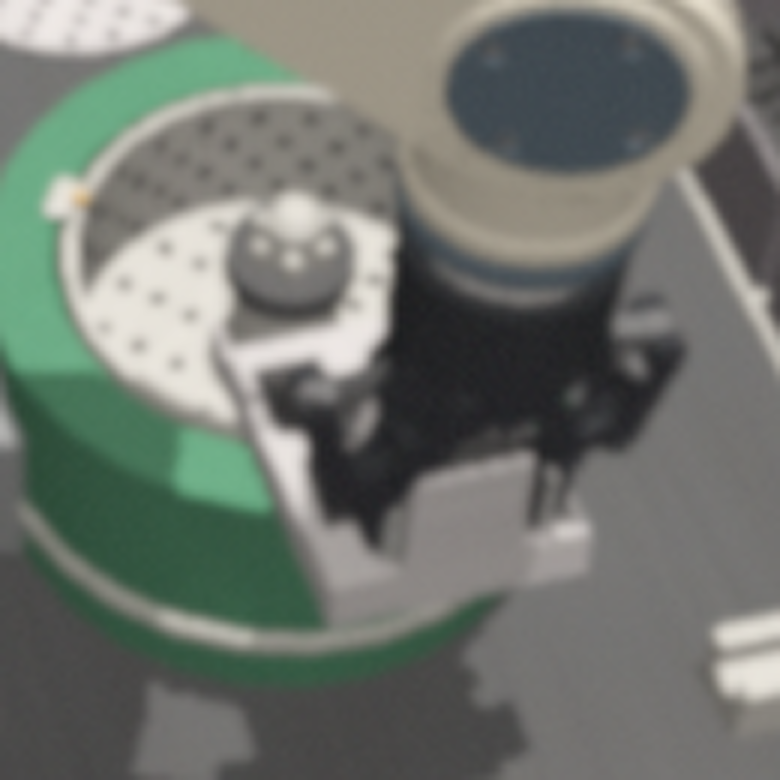

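Request:
{"name": "carry_out", "arguments": {"targets": [[-0.17, [0.6, 0, -0.7], 0], [-0.17, [1.1, 0, -1.4], 0], [-0.17, [1.6, 0, -1.8], 0], [-0.17, [2.1, 0, -2.2], 0], [-0.17, [2.6, 0, -2.5], 0], [-0.17, [2.6, 0, -2.5], 0], [-0.17, [2.6, 0, -2.5], 0]], "newtons": 20}}

```text
clock: 14.22
tool_pos: [0.5486, -0.1859, 0.2283]
ee_rot: [0.707, 0.707, 0.0, -0.0]
wrist_force: [0.1, -0.5, -1.1]
width: 0.0501
```

```bash
python3 - <<'E'
from go import *
show()
crop("side","b9",310,150,130,130,6)
E
```

```text
t 14.22 tcp [ 0.5486 -0.1859  0.2283] yaw_y -0.03 tilt 0.01 F [ 0.08 -0.46 -1.14] M [ 0.162 -0.045 -0.004] w 0.0501 q [-0.35  0.36  1.74  0.    1.05 -0.35]
```

View pics/b9.png

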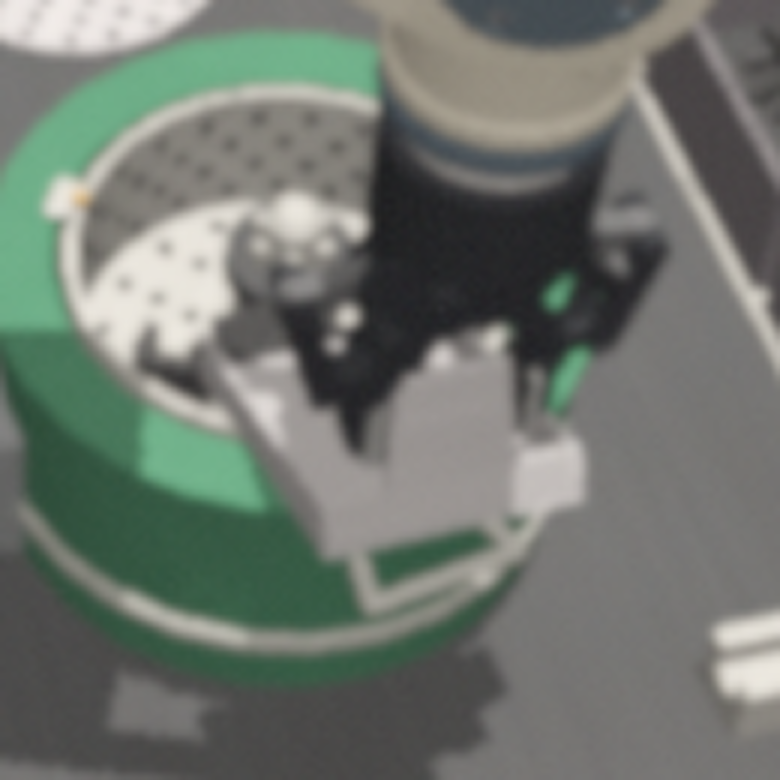

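Request:
{"name": "carry_out", "arguments": {"targets": [[-0.17, [0.5, 0, -0.3], 0], [-0.17, [1, 0, -0.6], 0], [-0.17, [1.5, 0, -0.9], 0], [-0.17, [1.9, 0, -1.1], 0], [-0.17, [1.9, 0, -1.1], 0], [-0.17, [1.9, 0, -1.1], 0], [-0.17, [1.9, 0, -1.1], 0]], "newtons": 20}}

```text
clock: 15.15
tool_pos: [0.5486, -0.167, 0.2392]
ee_rot: [0.707, 0.707, 0.0, -0.0]
wrist_force: [0.8, 0.4, -1.7]
width: 0.0501
```

```bash
python3 - <<'E'
from go import *
show()
crop("side","b10",310,150,130,130,6)
crop("top","b11",270,80,140,130,5)
E
```

```text
t 15.15 tcp [ 0.5486 -0.167   0.2392] yaw_y -0.05 tilt 0.01 F [ 0.76  0.4  -1.7 ] M [0.04  0.021 0.056] w 0.0501 q [-0.32  0.34  1.74  0.    1.06 -0.32]
```

View pics/b10.png

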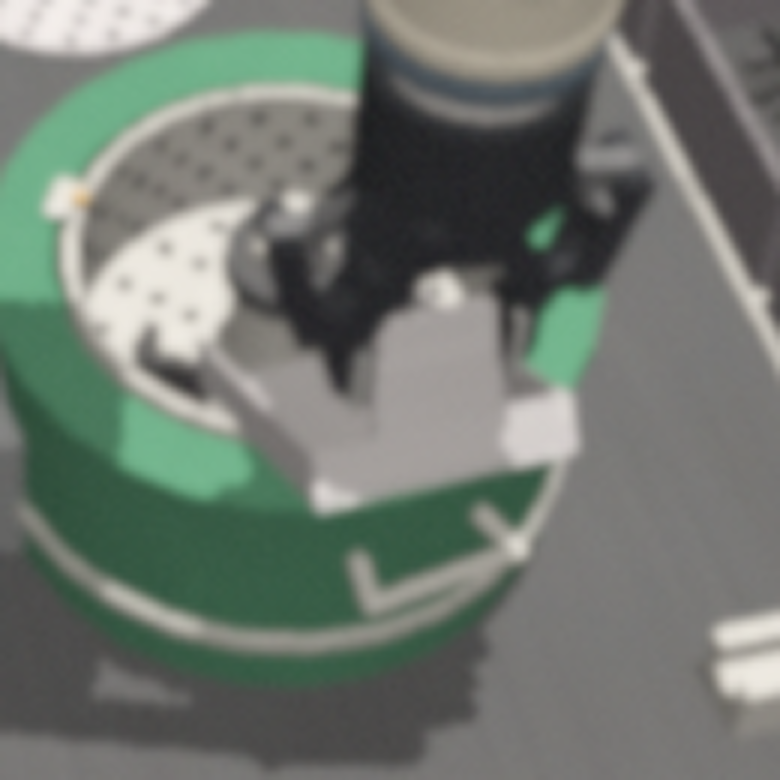

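View pics/b11.png

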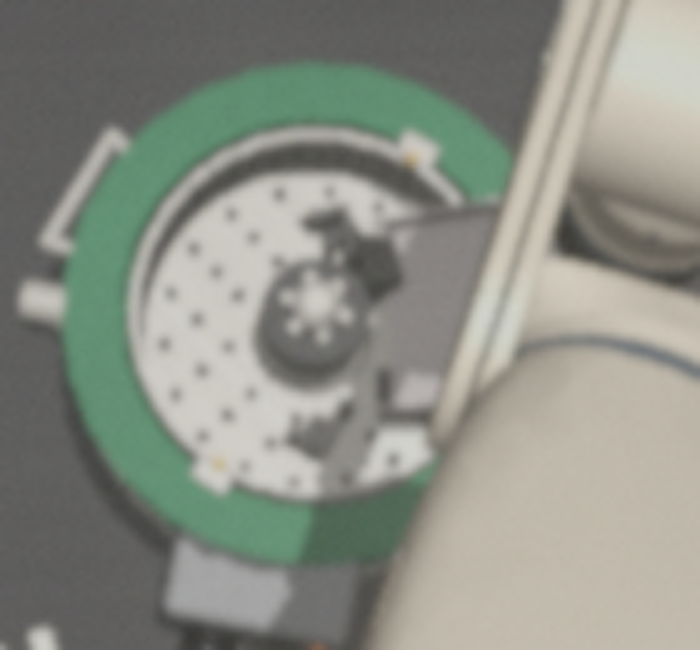

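Request:
{"name": "carry_out", "arguments": {"targets": [[-0.16, [0, 0, -0.5], 0], [-0.16, [0, 0, -1], 0], [-0.16, [0, 0, -1.5], 0], [-0.16, [-0.3, 0, -2], 0], [-0.16, [-0.3, 0, -2.5], 0], [-0.16, [-0.3, 0, -2.5], 0], [1, [-0.3, 0, -2.5], 0], [1, [-0.3, 0, -2.5], 0], [1, [-0.3, 0, -2.5], 0]], "newtons": 30}}

```text
clock: 16.38
tool_pos: [0.5485, -0.1699, 0.2641]
ee_rot: [0.707, 0.707, -0.0, -0.0]
wrist_force: [0.8, -1.1, -2.6]
width: 0.0496
```

```bash
python3 - <<'E'
from go import *
show()
crop("side","b12",310,150,130,130,6)
crop("top","b13",270,80,140,130,5)
E
```

```text
t 16.38 tcp [ 0.5485 -0.1699  0.2641] yaw_y -0.03 tilt 0.02 F [ 0.82 -1.09 -2.63] M [-0.009  0.04   0.012] w 0.0496 q [-0.32  0.31  1.71 -0.    1.12 -0.32]
```

View pics/b12.png

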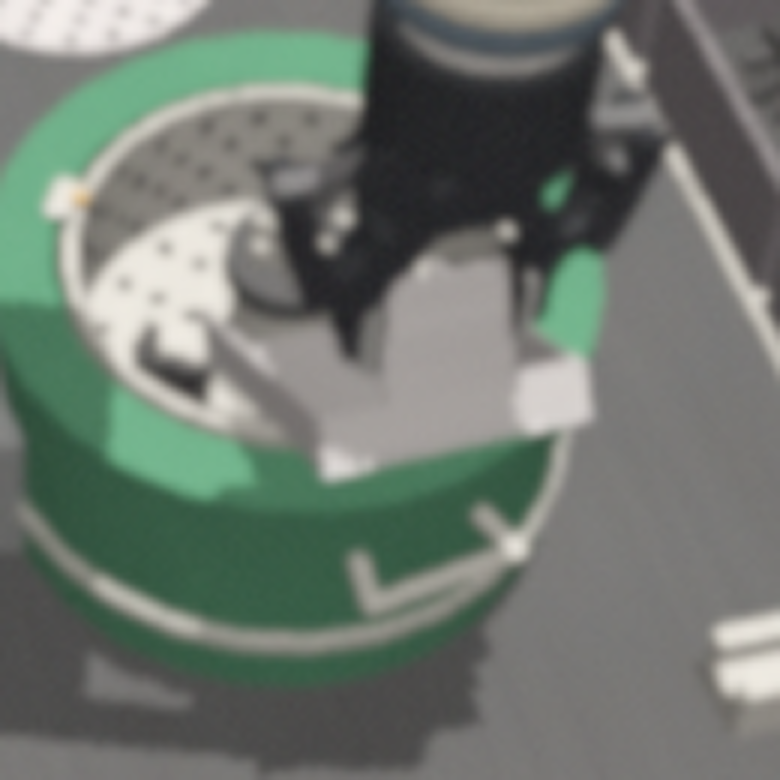

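View pics/b13.png

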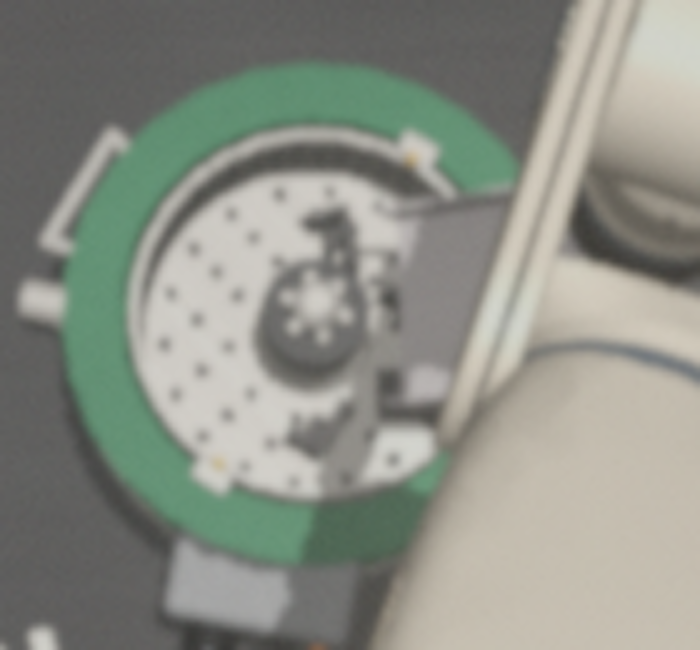

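Request:
{"name": "carry_out", "arguments": {"targets": [[1, [0, 0, -2], 0], [1, [0, 0, -5], 0], [1, [0, 0, -9], 0], [1, [-3, 0, -9], 0], [1, [-8, 0, -9], 0], [1, [-13, 0, -9], 0], [1, [-13, 0, -9], 0], [1, [-13, 0, -9], 0], [1, [-13, 0, -9], 0]], "newtons": 40}}

```text
clock: 17.6
tool_pos: [0.5486, -0.2989, 0.3543]
ee_rot: [0.707, 0.707, 0.0, -0.0]
wrist_force: [-1.0, 0.4, -1.4]
width: 0.0494
```

```bash
python3 - <<'E'
from go import *
show()
from rig import snapshot
s=snapshot("side")["img"][:,:,::-1].copy();t=snapshot("top")["img"][:,:,::-1].copy()
cv2.imwrite("pics/s14.png",s);cv2.imwrite("pics/t14.png",t)
crop("side","b14",300,120,160,150,5,img=s)
crop("top","b15",285,95,100,95,6,img=t)
E
```

```text
t 17.6 tcp [ 0.5486 -0.2989  0.3543] yaw_y 0.02 tilt 0.02 F [-1.02  0.41 -1.4 ] M [-0.06  -0.022 -0.011] w 0.0494 q [-0.52  0.31  1.5   0.    1.33 -0.52]
```

View pics/b14.png

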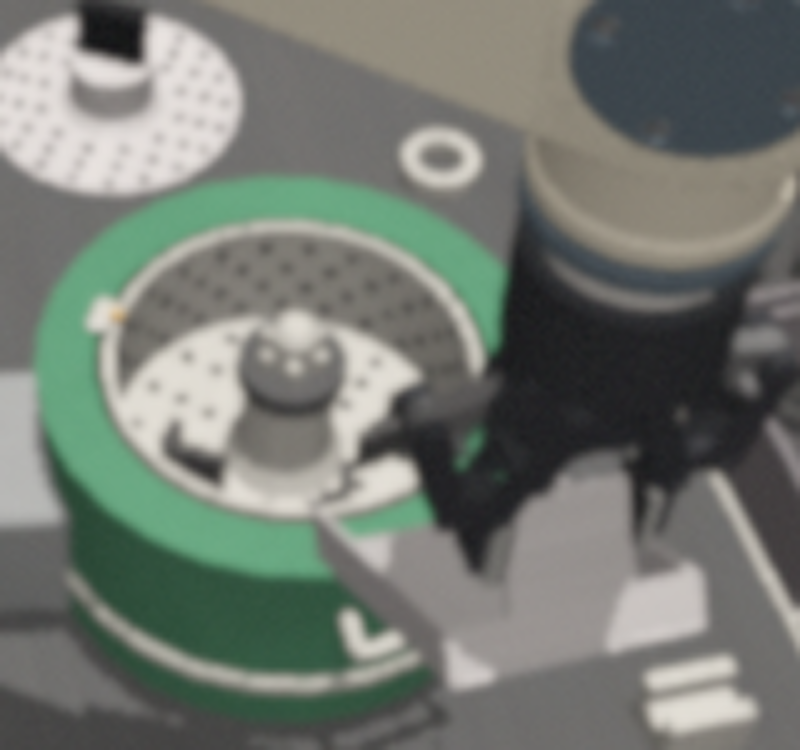

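View pics/b15.png

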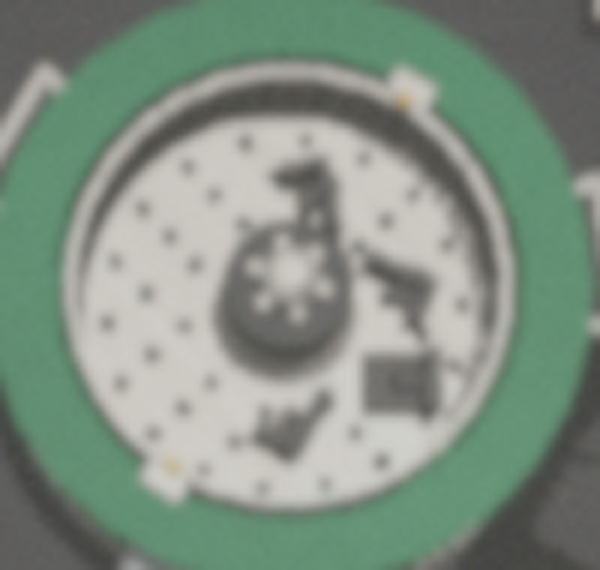

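```bash
python3 - <<'E'
from go import *
show();to([.586,-.315,.17],-112.3)
t=cv2.imread("pics/t14.png"); crop("top","n1",315,120,40,45,14,img=t)
s=cv2.imread("pics/s14.png"); crop("side","n2",340,170,40,45,14,img=s)
cv2.imwrite("pics/n12.png",np.hstack([cv2.imread("pics/n1.png"),cv2.imread("pics/n2.png")])[:600,:])
E
python3 -c "
import cv2;i=cv2.imread('pics/n12.png');print(i.shape);cv2.imwrite('pics/n12.png',cv2.resize(i,(800,430)))"
```

```text
t 17.7 tcp [ 0.5487 -0.2989  0.3545] yaw_y 0.04 tilt 0.01 F [-0.73 -0.18 -2.17] M [-0.043 -0.018 -0.003] w 0.0488 q [-0.52  0.31  1.5   0.    1.33 -0.52]
shift [-1.61  3.73 18.45] turn -67.66 or 112.34
(600, 1120, 3)
```

View pics/n12.png

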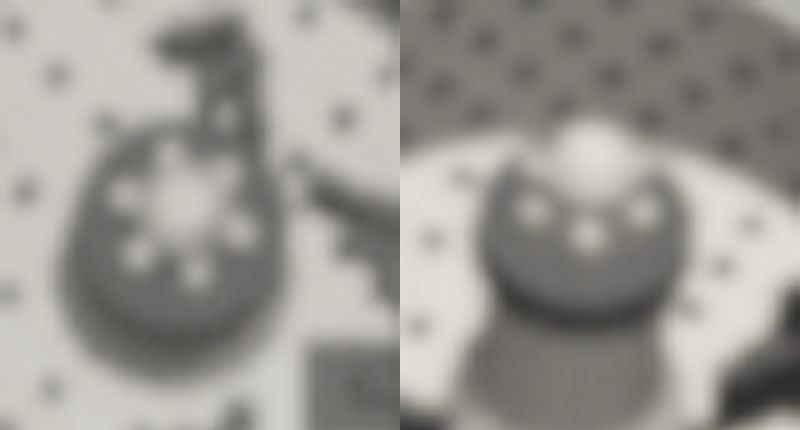

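Request:
{"name": "carry_out", "arguments": {"targets": [[1, [0, 0, 0], 10], [1, [0, 0, 0], 20], [1, [0, 0, 0], 30], [1, [0, 0, 0], 40], [1, [0, 0, 0], 50], [1, [0, 0, 0], 60], [1, [0, 0, 0], 70], [1, [0, 0, 0], 80], [1, [0, 0, 0], 90], [1, [0, 0, 0], 100], [1, [0, 0, 0], 110], [1, [0, 0, 0], 112.3]]}}

```text
clock: 19.2
tool_pos: [0.5487, -0.2991, 0.3545]
ee_rot: [0.981, -0.195, 0.0, -0.0]
wrist_force: [-0.0, 0.4, -1.9]
width: 0.049
```

```bash
python3 go.py .586 -.315 .17 67.7
```

```text
t 19.2 tcp [ 0.5487 -0.2991  0.3545] yaw_y -112.43 tilt 0.01 F [-0.01  0.4  -1.91] M [ 0.002  0.004 -0.019] w 0.049 q [-0.52  0.31  1.5   0.    1.33  1.44]
shift [ 4.06  0.05 18.45] turn -0.13 or 179.87
```

```bash
python3 - <<'E'
from h import *
sx=800/1120;sy=430/600
P=[(172,150),(228,165),(243,232),(197,272),(138,255),(125,192)]
W=np.array([onz("top",(x/sx/14+315-.5,y/sy/14+120-.5),.174)[:2] for x,y in P])
c=W.mean(0);print(c); d=W-c; print(np.linalg.norm(d,axis=1).round(4)); a=np.degrees(np.arctan2(d[:,1],d[:,0]));print(a.round(1),(a%60).round(1))
P=[(533,211),(588,238),(644,213)]
W=np.array([onz("side",((x-400)/sx/14+340-.5,y/sy/14+170-.5),.174)[:2] for x,y in P]);print(W)
# fit center with phase
def r(p): return [min((abs(w-p[:2]-.0155*np.array([np.cos(t),np.sin(t)]))).sum() for t in p[2]+np.arange(6)*np.pi/3) for w in W]
best=min((least_squares(r,[.547,-.037,np.radians(t)],method='trf') for t in range(0,60,5)),key=lambda s:s.cost);print(best.x[:2],np.degrees(best.x[2])%60,best.cost)
print("nosetop side",onz("side",((593-400)/sx/14+340-.5,140/sy/14+170-.5),.188))
E
```

```text
[ 0.54746104 -0.03620204]
[0.0157 0.0161 0.0158 0.0158 0.016  0.0155]
[  11.5  -43.  -109.  -167.4  134.7   72.7] [11.5 17.  11.  12.6 14.7 12.7]
[[ 0.53174693 -0.04080237]
 [ 0.54228538 -0.05236433]
 [ 0.55801034 -0.04819484]]
[ 0.54675317 -0.03714799] 14.500562991090609 2.8972503327710855e-07
nosetop side [ 0.54842582 -0.03375976  0.188     ]
```

Request:
{"name": "carry_out", "arguments": {"targets": [[1, [4, 0, 5], 0], [1, [4, 0, 10], 0], [1, [4, 0, 15], 0], [1, [4, 0, 18], 0], [1, [4, 0, 18], 0], [1, [4, 0, 18], 0]]}}

```text
clock: 19.95
tool_pos: [0.5866, -0.3153, 0.176]
ee_rot: [0.981, -0.193, 0.001, 0.0]
wrist_force: [-0.0, -0.2, -2.4]
width: 0.0492
```

```bash
python3 - <<'E'
from go import *
show()
crop("side","d1",350,190,130,150,5)
E
```

```text
t 19.95 tcp [ 0.5866 -0.3153  0.176 ] yaw_y -112.31 tilt 0.13 F [-0.04 -0.18 -2.38] M [-0.001  0.08  -0.023] w 0.0492 q [-0.51  0.54  1.57  0.    1.02  1.45]
```

View pics/d1.png

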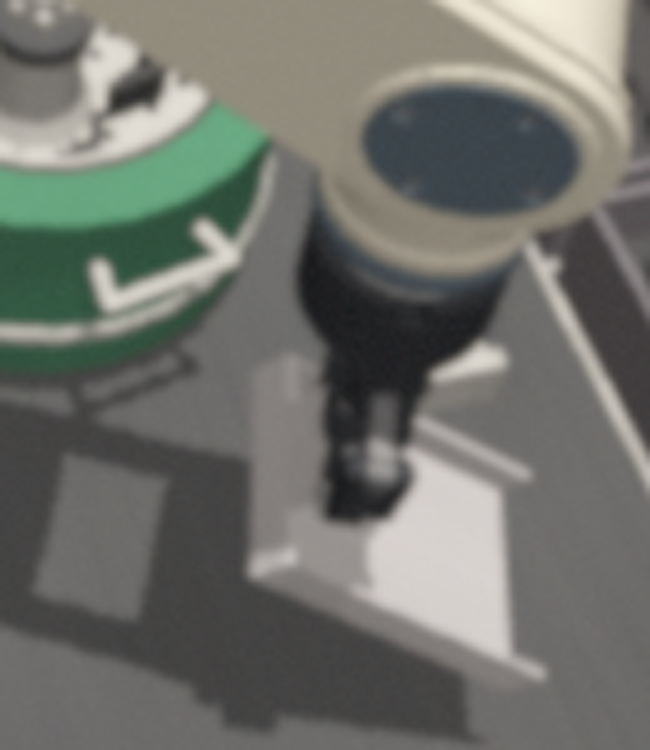

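Request:
{"name": "carry_out", "arguments": {"targets": [[1, [0, 0, 2.5], 0], [0, [0, 0, 5], 0], [-0.15, [-1.2, 0, 5.7], 0], [-0.15, [-2.35, 0, 6.3], 0], [-0.15, [-3.4, 0, 7.2], 0], [-0.15, [-4.4, 0, 8], 0], [-0.15, [-5.4, 0, 9], 0], [-0.15, [-6.2, 0, 10], 0], [-0.15, [-7, 0, 11.1], 0], [-0.15, [-7.6, 0, 12.2], 0], [-0.15, [-8.2, 0, 13.5], 0], [-0.15, [-8.5, 0, 14.3], 0]], "newtons": 20}}

```text
clock: 21.5
tool_pos: [0.5062, -0.2826, 0.0301]
ee_rot: [0.981, -0.194, -0.001, -0.0]
wrist_force: [-1.3, 0.5, 2.5]
width: 0.0493
```

```bash
python3 - <<'E'
from go import *
show()
crop("side","d2",330,210,120,130,5)
E
```

```text
t 21.5 tcp [ 0.5062 -0.2826  0.0301] yaw_y -112.34 tilt 0.06 F [-1.29  0.5   2.54] M [-0.128 -0.246 -0.054] w 0.0493 q [-0.53  0.65  1.82 -0.    0.67  1.43]
```

View pics/d2.png

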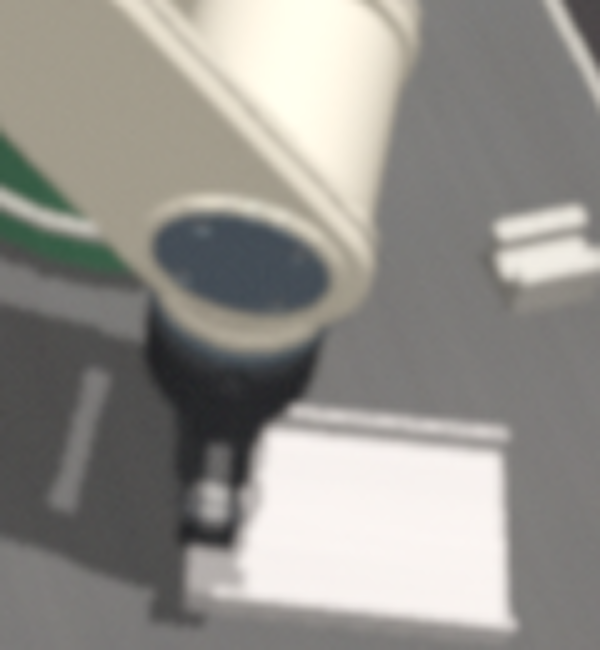

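Request:
{"name": "carry_out", "arguments": {"targets": [[-0.17, [0, 0, 0.2], 0], [-0.17, [0, 0, 0.3], 0], [-0.4, [0, 0, 0.3], 0], [-1, [0, 0, 0.3], 0], [-1, [0, 0, 0.3], 0], [-1, [0, 0, 0.3], 0], [-1, [0, 0, -2], 0], [-1, [0, 0, -6], 0], [-1, [0, 0, -12], 0], [-1, [0, 0, -18], 0], [-1, [0, 0, -24], 0], [-1, [0, 0, -24], 0]], "newtons": 20}}

```text
clock: 23.05
tool_pos: [0.5094, -0.2844, 0.277]
ee_rot: [0.981, -0.194, 0.005, 0.002]
wrist_force: [0.5, -0.6, -0.2]
width: 0.0859
```

```bash
python3 - <<'E'
from go import *
show()
crop("side","d3",330,210,120,130,5)
# bar yaw from initial crops: fit bar top corners at z .085
def px(x,y,ox,oy): return (x/8+ox-.5,y/8+oy-.5)
W=np.array([onz("top",px(x,y,165,115),.085)[:2] for x,y in [(299,188),(340,222),(264,322),(228,285)]]); print(W, W.mean(0))
e=W[0]-W[3]; f=W[1]-W[2]; print(np.degrees(np.arctan2(e[1],e[0])),np.degrees(np.arctan2(f[1],f[0])),np.linalg.norm(e),np.linalg.norm(W[0]-W[1]))
W=np.array([onz("side",px(x,y,285,110),.085)[:2] for x,y in [(250,72),(352,95)]]);e=W[1]-W[0];print(W,np.degrees(np.arctan2(e[1],e[0])),np.linalg.norm(e))
E
```

```text
t 23.05 tcp [ 0.5094 -0.2844  0.277 ] yaw_y -112.34 tilt 0.6 F [ 0.52 -0.58 -0.21] M [0.055 0.004 0.034] w 0.0859 q [-0.53  0.31  1.69  0.    1.13  1.43]
[[0.56695999 0.31266171]
 [0.55560935 0.29860569]
 [0.52149564 0.32295529]
 [0.53383494 0.33536051]] [0.54447498 0.3173958 ]
-34.42072247785797 -35.5183986113278 0.04015600555889669 0.018066789507089037
[[0.53236463 0.33493816]
 [0.56714094 0.31228634]] -33.078525341384356 0.041502972788194134
```

View pics/d3.png

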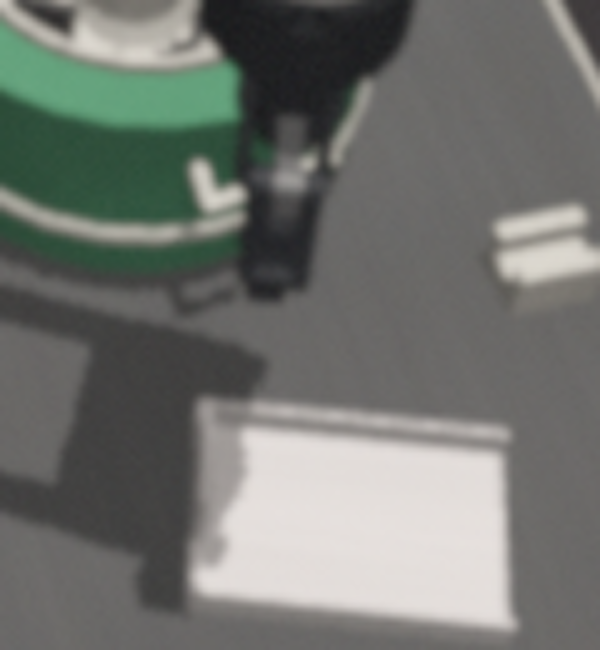

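```bash
python3 go.py .547 .319 .277 55.5
```

```text
t 23.1 tcp [ 0.5079 -0.2835  0.274 ] yaw_y -112.34 tilt 0.31 F [-0.01  0.34 -0.75] M [-0.04   0.045  0.052] w 0.0852 q [-0.53  0.31  1.69 -0.    1.13  1.43]
shift [-19.28 -57.21  -0.45] turn 12.16 or -167.84
```

Request:
{"name": "carry_out", "arguments": {"targets": [[-1, [-9, -28, -1], -45], [-1, [-9, -28, -1], -45], [-1, [-9, -28, -1], -45], [-1, [-9, -28, -1], -45], [-1, [-9, -28, -1], -45], [-1, [-19.2, -57.2, -1], -105], [-1, [-19.2, -57.2, -1], -105], [-1, [-19.2, -57.2, -1], -105], [-1, [-19.2, -57.2, -1], -105], [-1, [-19.2, -57.2, -1], -105], [-1, [-19.2, -57.2, -1], -105], [-1, [-19.2, -57.2, -1], -120]]}}

```text
clock: 24.6
tool_pos: [0.5454, 0.3198, 0.2786]
ee_rot: [0.683, 0.73, -0.002, -0.001]
wrist_force: [-0.5, -0.4, 0.3]
width: 0.0854
```

```bash
python3 go.py .547 .319 .15 55.5
```

```text
t 24.6 tcp [0.5454 0.3198 0.2786] yaw_y 3.82 tilt 0.23 F [-0.52 -0.37  0.32] M [0.017 0.022 0.031] w 0.0854 q [ 0.51  0.39  1.57 -0.    1.19  0.44]
shift [-0.07  0.2  12.86] turn -51.68 or 128.32
```

Request:
{"name": "carry_out", "arguments": {"targets": [[-1, [0, 0, 2], -10], [-1, [0, 0, 5], -20], [-1, [0, 0, 8], -30], [-1, [0, 0, 11], -40], [-1, [0, 0, 13], -48], [-1, [0, 0, 13], -48], [-1, [0, 0, 13], -48]]}}

```text
clock: 25.48
tool_pos: [0.5466, 0.3191, 0.1511]
ee_rot: [0.332, 0.943, -0.0, -0.0]
wrist_force: [-0.1, 0.1, 0.7]
width: 0.0853
```

```bash
python3 - <<'E'
from go import *
show();to([.547,.319,.049],55.5)
crop("side","e1",270,60,120,110,6)
E
```

```text
t 25.48 tcp [0.5466 0.3191 0.1511] yaw_y 51.25 tilt 0.04 F [-0.08  0.14  0.68] M [0.016 0.    0.043] w 0.0853 q [ 0.51  0.53  1.66  0.    0.95 -0.38]
shift [-0.04  0.02 10.21] turn -4.25 or 175.75
```

View pics/e1.png

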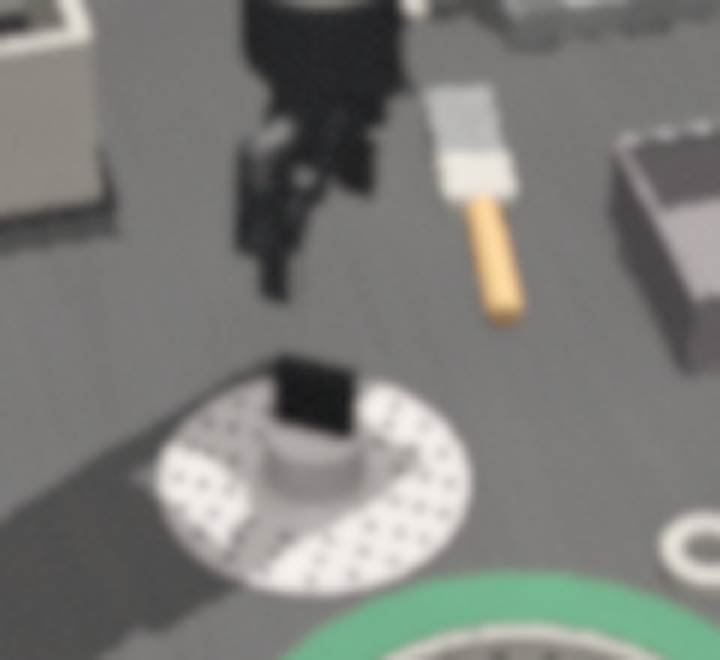

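Request:
{"name": "carry_out", "arguments": {"targets": [[-1, [0, 0, 4], -4.2], [-1, [0, 0, 8], -4.2], [-1, [0, 0, 10.2], -4.2], [-1, [0, 0, 10.2], -4.2], [-1, [0, 0, 10.2], -4.2], [1, [0, 0, 10.2], -4.2], [1, [0, 0, 10.2], -4.2], [1, [0, 0, 10.2], -4.2], [1, [0, 0, 10.2], -4.2], [1, [0, 0, 10.2], -4.2], [1, [0, 0, 10.2], -4.2], [1, [0, 0, 10.2], -4.2]], "newtons": 60}}

```text
clock: 27.02
tool_pos: [0.547, 0.3194, 0.0497]
ee_rot: [0.296, 0.955, 0.0, 0.0]
wrist_force: [-0.1, -0.2, 5.7]
width: 0.0133
```

```bash
python3 - <<'E'
from go import *
show()
crop("side","e2",270,60,120,110,6)
E
```

```text
t 27.02 tcp [0.547  0.3194 0.0497] yaw_y 55.6 tilt 0.04 F [-0.09 -0.25  5.71] M [-0.047  0.04  -0.028] w 0.0133 q [ 0.51  0.67  1.7   0.    0.77 -0.46]
```

View pics/e2.png

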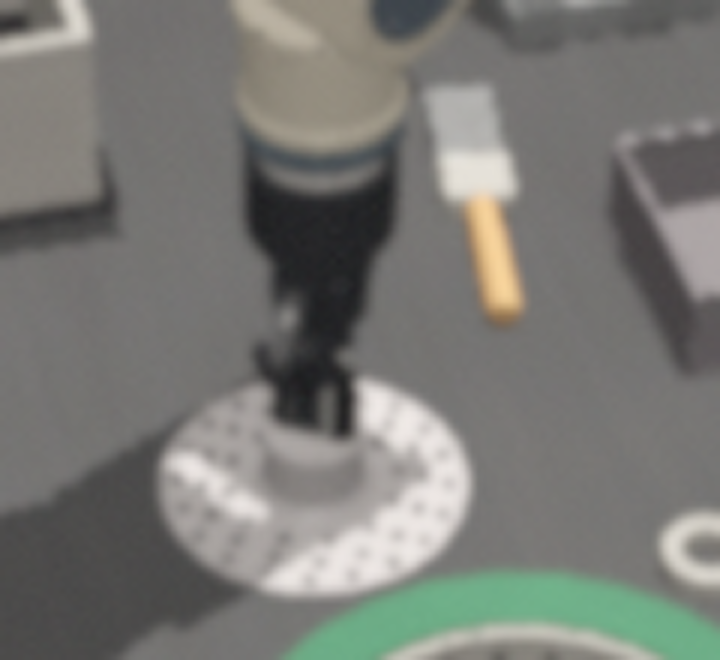

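Request:
{"name": "carry_out", "arguments": {"targets": [[1, [0, 0, -3], 0], [1, [0, 0, -8], 0], [1, [0, 0, -13], 0], [1, [0, 0, -18], 0], [1, [0, 0, -22], 0], [1, [0, 0, -22], 0], [1, [0, 0, -22], 0]], "newtons": 80}}

```text
clock: 27.95
tool_pos: [0.5457, 0.3186, 0.2675]
ee_rot: [0.296, 0.955, -0.001, -0.001]
wrist_force: [0.1, -0.5, -2.6]
width: 0.013
```

```bash
python3 - <<'E'
from go import *
from fit import edgefit
from rig import snapshot
show();to([.5472,-.0365,.27],43.5)
s=snapshot("side")["img"][:,:,::-1].copy();cv2.imwrite("pics/s20.png",s)
crop("side","e3",260,20,130,140,5,img=s)
E
```

```text
t 27.95 tcp [0.5457 0.3186 0.2675] yaw_y 55.61 tilt 0.17 F [ 0.14 -0.45 -2.58] M [-0.059  0.033 -0.015] w 0.013 q [ 0.51  0.4   1.58 -0.    1.17 -0.46]
shift [-20.19 -29.22  -0.2 ] turn 12.11 or -167.89
```

View pics/e3.png

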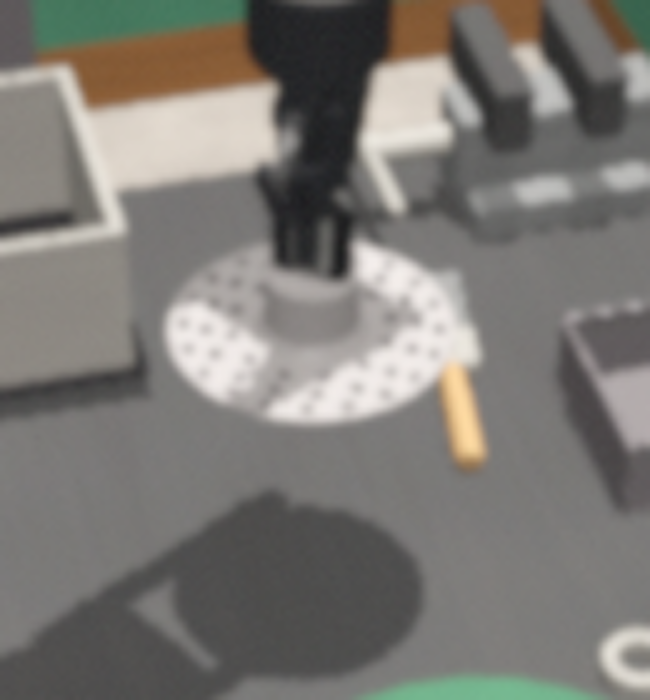

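Request:
{"name": "carry_out", "arguments": {"targets": [[1, [-3, -4, -1], 3], [1, [-6, -8.5, -1], 6], [1, [-9, -13, -1], 9], [1, [-12, -17.5, -1], 12.1], [1, [-15, -22, -1], 12.1], [1, [-18, -26, -1], 12.1], [1, [-19.5, -28.5, -1], 12.1], [1, [-20.2, -29.2, -1], 12.1], [1, [-20.2, -29.2, -1], 12.1], [1, [-20.2, -29.2, -1], 12.1], [1, [-20.2, -29.2, -1], 12.1]], "newtons": 80}}

```text
clock: 29.38
tool_pos: [0.5484, -0.0348, 0.2791]
ee_rot: [0.394, 0.919, 0.0, -0.0]
wrist_force: [-0.5, 0.3, -2.7]
width: 0.0133
```

```bash
python3 - <<'E'
from go import *
from rig import snapshot
show();to([.5472,-.0365,.27],43.5)
s=snapshot("side")["img"][:,:,::-1].copy();cv2.imwrite("pics/s21.png",s)
crop("side","f1",295,90,130,150,5,img=s)
s=snapshot("top")["img"][:,:,::-1].copy();cv2.imwrite("pics/t21.png",s)
crop("top","f2",270,80,140,120,5,img=s)
E
```

```text
t 29.38 tcp [ 0.5484 -0.0348  0.2791] yaw_y 43.59 tilt 0.02 F [-0.54  0.29 -2.67] M [-0.016  0.042  0.04 ] w 0.0133 q [-0.09  0.26  1.75  0.    1.13 -0.85]
shift [-0.04 -0.2   0.91] turn 0.09 or -179.91
```

View pics/f1.png

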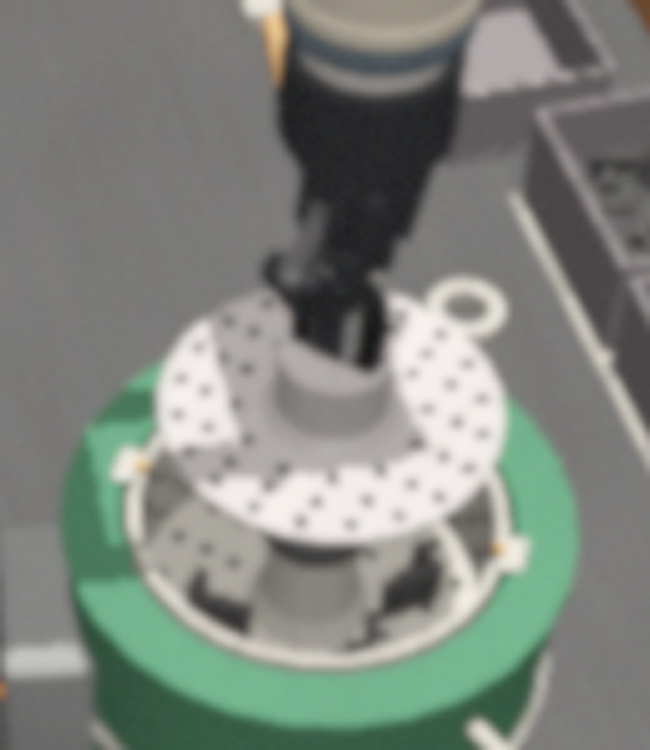

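View pics/f2.png

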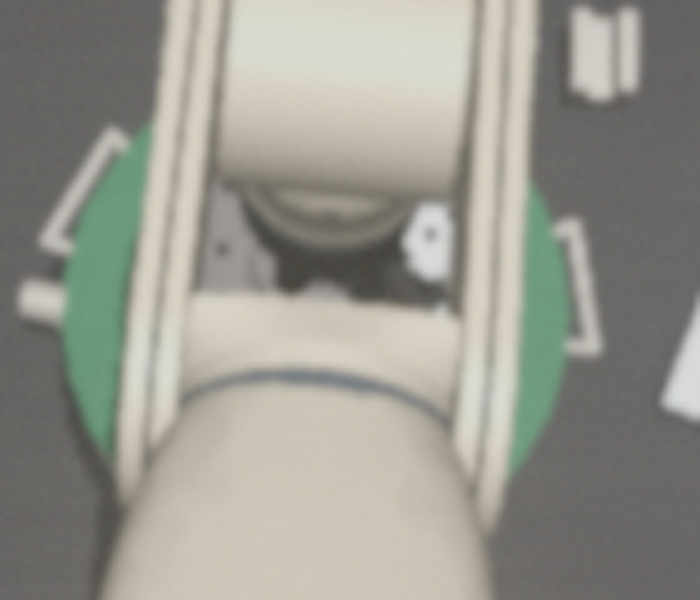

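```bash
python3 - <<'E'
from h import *
from fit import circ
s=cv2.imread("pics/s21.png")
g=s.astype(int).min(2)
for c0 in [(.5484,-.0348)]:
    best=[]
    a=np.linspace(0,2*np.pi,721)[:-1]
    G=cv2.GaussianBlur(s,(0,0),.7).astype(float).mean(2)
    gx=cv2.Sobel(G,cv2.CV_64F,1,0);gy=cv2.Sobel(G,cv2.CV_64F,0,1);M=np.hypot(gx,gy).astype(np.float32)
    for dx in np.arange(-.010,.0101,.001):
        for dy in np.arange(-.010,.0101,.001):
            q=circ("side",c0[0]+dx,c0[1]+dy,.2320,.082,360)
            ok=(q[:,1]>150)
            v=cv2.remap(M,q[None,:,0].astype(np.float32),q[None,:,1].astype(np.float32),cv2.INTER_LINEAR)[0]
            best.append((v[ok].mean(),dx,dy))
    best.sort(reverse=True);print(np.round(best[:6],4))
P=np.vstack([circ("side",.5484,-.0348,.2320,.082,40)])
crop("side","f3",295,90,130,150,5,P,s)
E
```

```text
[[1.921811e+02 2.000000e-03 1.000000e-03]
 [1.917684e+02 2.000000e-03 2.000000e-03]
 [1.912115e+02 1.000000e-03 1.000000e-03]
 [1.901671e+02 1.000000e-03 2.000000e-03]
 [1.879444e+02 3.000000e-03 1.000000e-03]
 [1.877970e+02 3.000000e-03 2.000000e-03]]
```

View pics/f3.png

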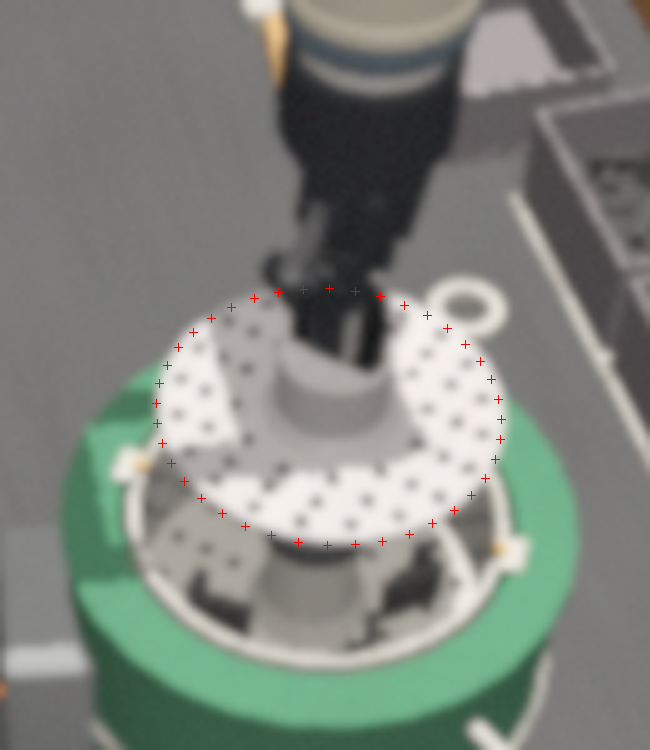

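```bash
python3 go.py .5467 -.037 .228 43.5
```

```text
t 29.48 tcp [ 0.5485 -0.0351  0.2793] yaw_y 43.57 tilt 0.01 F [-0.28 -0.66 -3.  ] M [-0.011 -0.008  0.034] w 0.0129 q [-0.09  0.26  1.75  0.    1.13 -0.85]
shift [-0.02 -0.26  5.13] turn 0.07 or -179.93
```

Request:
{"name": "carry_out", "arguments": {"targets": [[1, [0, -0.26, 1], 0], [1, [0, -0.26, 2.5], 0], [1, [0, -0.26, 3.5], 0], [1, [0, -0.26, 4], 0], [1, [0, -0.26, 4.4], 0], [1, [0, -0.26, 4.7], 0], [1, [0, -0.26, 5], 0], [1, [0, -0.26, 5], 0], [1, [0, -0.26, 5], 0]], "newtons": 80}}

```text
clock: 30.6
tool_pos: [0.5466, -0.0377, 0.2295]
ee_rot: [0.395, 0.919, 0.0, 0.0]
wrist_force: [0.0, 0.4, -2.7]
width: 0.0129
```

```bash
python3 - <<'E'
from go import *
show()
crop("side","g1",295,110,130,130,5)
E
```

```text
t 30.6 tcp [ 0.5466 -0.0377  0.2295] yaw_y 43.5 tilt 0.02 F [ 0.03  0.43 -2.68] M [ 0.032  0.035 -0.005] w 0.0129 q [-0.09  0.31  1.8   0.    1.03 -0.85]
```

View pics/g1.png

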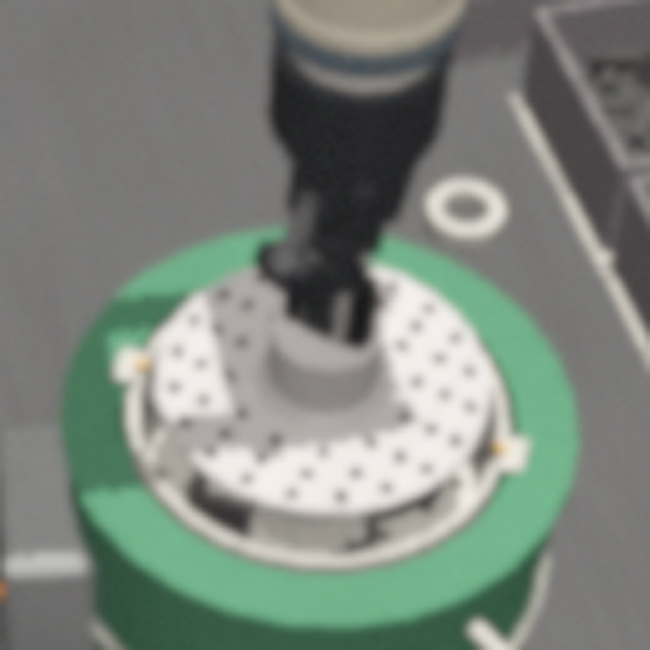

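Request:
{"name": "carry_out", "arguments": {"targets": [[1, [0, 0, 0.3], 0], [1, [0, 0, 0.6], 0], [1, [0, 0, 0.8], 0], [1, [0, 0, 0.8], 0]]}}

```text
clock: 31.15
tool_pos: [0.5464, -0.0376, 0.221]
ee_rot: [0.395, 0.919, -0.0, -0.0]
wrist_force: [-1.1, -0.4, -1.9]
width: 0.0134
```

```bash
python3 go.py
```

```text
t 31.15 tcp [ 0.5464 -0.0376  0.221 ] yaw_y 43.5 tilt 0.03 F [-1.13 -0.41 -1.85] M [-0.015 -0.044  0.002] w 0.0134 q [-0.09  0.32  1.81  0.    1.01 -0.85]
```

Request:
{"name": "carry_out", "arguments": {"targets": [[1, [0, 0, 0.2], 0], [1, [0, 0, 0.4], 0], [1, [0, 0, 0.6], 0], [1, [0, 0, 0.6], 0]]}}

```text
clock: 31.65
tool_pos: [0.5464, -0.0377, 0.2151]
ee_rot: [0.395, 0.919, -0.0, -0.0]
wrist_force: [-0.4, 0.0, -2.5]
width: 0.0131
```

```bash
python3 go.py
```

```text
t 31.65 tcp [ 0.5464 -0.0377  0.2151] yaw_y 43.5 tilt 0.02 F [-0.36  0.02 -2.48] M [-0.004 -0.032 -0.085] w 0.0131 q [-0.09  0.33  1.82  0.    1.   -0.85]
```

Request:
{"name": "carry_out", "arguments": {"targets": [[1, [0, 0, 0.3], 0], [1, [0, 0, 0.6], 0], [1, [0, 0, 0.9], 0], [1, [0, 0, 1.1], 0], [1, [0, 0, 1.1], 0], [1, [0, 0, 1.1], 0]], "newtons": 100}}

```text
clock: 32.4
tool_pos: [0.5469, -0.0377, 0.2052]
ee_rot: [0.395, 0.919, 0.0, 0.0]
wrist_force: [-2.4, -0.3, 8.1]
width: 0.0126
```

```bash
python3 go.py
```

```text
t 32.4 tcp [ 0.5469 -0.0377  0.2052] yaw_y 43.51 tilt 0.05 F [-2.45 -0.26  8.1 ] M [ 0.016  0.559 -0.004] w 0.0126 q [-0.09  0.34  1.82 -0.    0.97 -0.85]
```

Request:
{"name": "carry_out", "arguments": {"targets": [[1, [0, 0, 0.2], 0], [1, [0, 0, 0.4], 0], [1, [0, 0, 0.4], 0], [1, [0, 0, 0.4], 0]]}}

```text
clock: 32.9
tool_pos: [0.5473, -0.0378, 0.2036]
ee_rot: [0.395, 0.919, 0.0, 0.001]
wrist_force: [-9.3, 0.8, 28.2]
width: 0.0127
```

```bash
python3 go.py
```

```text
t 32.9 tcp [ 0.5473 -0.0378  0.2036] yaw_y 43.51 tilt 0.14 F [-9.27  0.83 28.2 ] M [ 0.091  1.875 -0.022] w 0.0127 q [-0.09  0.35  1.82 -0.    0.97 -0.85]
```

Request:
{"name": "carry_out", "arguments": {"targets": [[1, [0.06, -0.06, 0], 0], [1, [0.06, -0.06, 0], 0], [1, [0.06, -0.06, 0], 0]]}}

```text
clock: 33.28
tool_pos: [0.5473, -0.0377, 0.2037]
ee_rot: [0.395, 0.919, 0.001, 0.002]
wrist_force: [-5.5, 0.7, 24.5]
width: 0.0129
```

```bash
python3 - <<'E'
from go import *
from rig import snapshot
show()
s=snapshot("side")["img"][:,:,::-1].copy();cv2.imwrite("pics/s30.png",s)
crop("side","h1",295,110,130,130,5,img=s)
t=snapshot("top")["img"][:,:,::-1].copy();cv2.imwrite("pics/t30.png",t)
E
```

```text
t 33.27 tcp [ 0.5473 -0.0377  0.2037] yaw_y 43.51 tilt 0.24 F [-5.51  0.69 24.53] M [0.1   1.383 0.009] w 0.0129 q [-0.09  0.35  1.83  0.    0.97 -0.85]
```

View pics/h1.png

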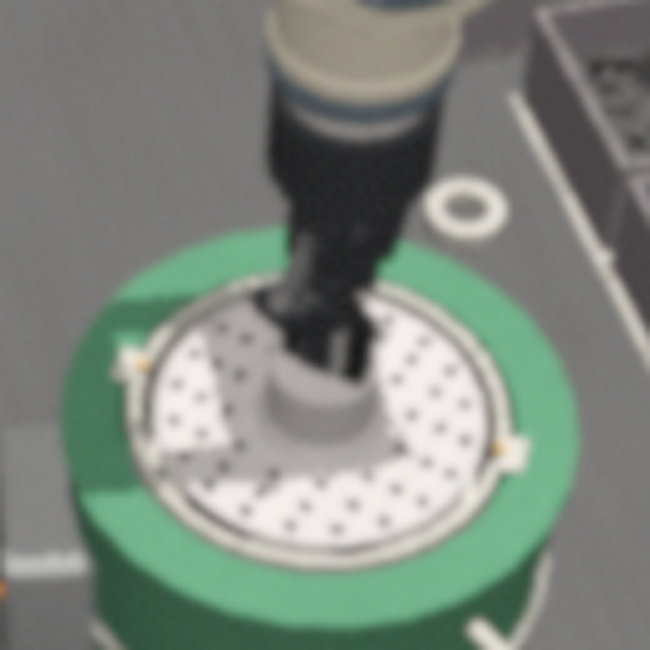

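View pics/s30.png

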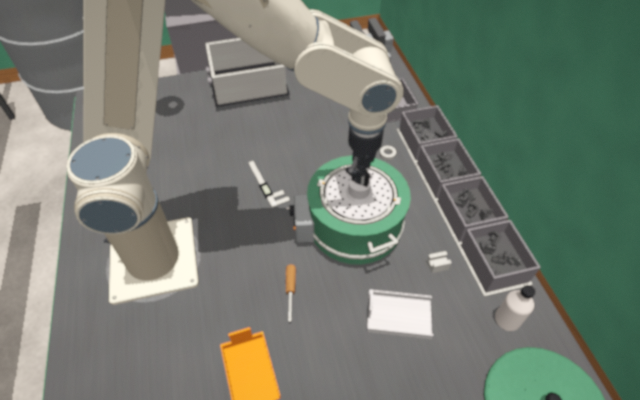

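View pics/t30.png

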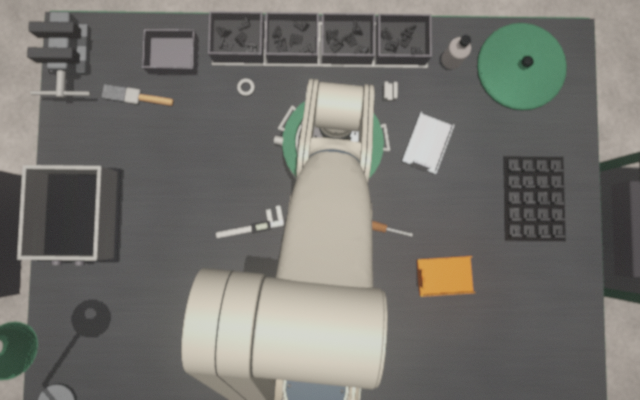

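```bash
python3 -c "
from go import show; from rig import sign_off
show(); print(sign_off())"
```

```text
t 33.38 tcp [ 0.5473 -0.0377  0.2037] yaw_y 43.51 tilt 0.24 F [-5.37  0.33 24.81] M [0.087 1.414 0.011] w 0.0126 q [-0.09  0.35  1.83  0.    0.97 -0.85]
the job is handed in; nothing more can be done
None
```

The four brackets are in the basket, the empty tray is back flat on its original spot, and the cover is pressed home on the spindle. I handed the job in at 33.4 s with the gripper still holding the cover down.

- **Tipping:** The moves only turn the tool about its own axis, so the gripper could not be tilted. I pinched the tray tab across its 50 mm width instead of its thickness as the task text says. At the basket rim I eased the grip so the tray pivoted nose-down into the basket. A top view afterwards showed all four brackets in the ring around the pillar.
- **Tray:** The final pictures show it empty and flat, with the orange look-alike and the other things where they were.
- **Cover:** I measured the rib angle from the top picture and turned the cover 12° before lowering it. It then slid straight onto the splines, so no searching turn was needed.
- **Last checks:** The tool height was 0.2037 m, exactly what I expected with the underside on the seat. The net upward force of about 25 N is more than the spring's 12 N, so the cover rests on solid metal. In the side picture it sits level and centred in the rim.
- **Small disagreements:** About 5 N of sideways force and a 0.24° tool tilt remain from pressing. The two cameras differed by 1 to 3 mm on the dryer and cover positions.

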